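Lay the blue capacitor in the test cradle

TASK

Pick up the standing capacitor with the blue sleeve and lay it on its side in the yellow V-shaped cradle of the test fixture, its two brass terminals facing the red contact block. Lower it in gently rather than dropping it, let go of it, and leave the black and the green capacitor standing where they are.

Things in the scene. Friction and masses are not known exactly. Their poses are not given: they have to be found in the camera images.
- cap_blue: The part to lay down. Capacitor can with blue sleeve, standing upright at the start: cylinder 44 mm in diameter, 90 mm long, 130 to 270 g, aluminium rim at the top and two brass screw terminals 6 mm proud on the top end (96 mm overall). Thin white stripe down its side. Origin: centre of its plain flat foot; z runs along the can from foot to terminals.
- cap_black: Bystander, not to be disturbed. Capacitor can with black sleeve, standing upright at the start: cylinder 44 mm in diameter, 90 mm long, 130 to 270 g, aluminium rim at the top and two brass screw terminals 6 mm proud on the top end (96 mm overall). Thin white stripe down its side. Origin: centre of its plain flat foot; z runs along the can from foot to terminals.
- cap_green: Bystander, not to be disturbed. Capacitor can with green sleeve, standing upright at the start: cylinder 44 mm in diameter, 90 mm long, 130 to 270 g, aluminium rim at the top and two brass screw terminals 6 mm proud on the top end (96 mm overall). Thin white stripe down its side. Origin: centre of its plain flat foot; z runs along the can from foot to terminals.
- cradle: Fixed fixture: base plate 200 x 110 x 14 mm with yellow 90-degree V trough along x, lips 56 mm up, 41 mm wide overall, so fingers on the can's sides pass outside it. Origin: centre of underside; z up. At the end on the robot's right (-x) a red contact block 60 mm wide, 68 high, inner face x -69 mm; at +x a black stop 60 high, face x +63. A can lying centred: centre line y 0, z 70 mm, foot at x +45, 18 mm free each end.

How it is judged:
At the end, for the whole second after the job is handed in: The blue capacitor lies at rest in the V trough, terminals towards the red block: foot centre 24 to 66 mm from the fixture's centre along +x, within 10 mm of the trough's centre line and of 70 mm height, axis within 10 degrees of the trough's (x of cap_blue in the frame of cradle between 0.024 and 0.066 m and y of cap_blue in the frame of cradle between -0.01 and 0.01 m and z of cap_blue in the frame of cradle between 0.06 and 0.08 m and angle between the z axis of cap_blue and the x axis of cradle, either way round below 0.175 rad and linear speed of cap_blue below 0.02 m/s); the robot touches nothing.
It fails at once if the black capacitor is shifted by more than 25 mm or tilted (distance of cap_black from where it was at the start of the episode above 0.025 m or angle between cap_black's own z axis and vertical above 0.25 rad).
It fails at once if the green capacitor is shifted by more than 25 mm or tilted (distance of cap_green from where it was at the start of the episode above 0.025 m or angle between cap_green's own z axis and vertical above 0.25 rad).
It fails at once if the blue capacitor is dropped or thrown: it falls free of the fingers faster than 0.6 m/s (a drop of about 18 mm) (linear speed of cap_blue above 0.6 m/s and contact force between the fingers and cap_blue below 0.2 N).
It also fails if it takes over 38 s, if anything falls off the work surface, if the arm or the gripper's body presses on something with over 40 N, if the wrist force passes 120 N, or if a joint passes its speed limit or range.

ROBOT

A 7-joint arm with a two-finger parallel gripper is mounted at the origin on the work surface. World frame = base frame: x ahead of the robot, y to its left, z up, the work surface at z = 0. Lengths are in m, angles in rad, forces in N, time in s.
With the tool pointing down it reaches from about 0.35 to 0.9 m from the base axis. Payload 8.1 kg.
Tool frame: the origin (TCP) lies at the very end of the fingers, on their centre line; the grasp point (between the pads) lies 19 mm behind it; z points along the fingers, y is the direction in which the jaws open and shut (so a half turn about z gives the same grasp; the last joint's range is limited). The gripper opens to 85 mm and grips with 20 to 120 N. Pads are 22 mm wide; open, the fingers measure 114 mm over their backs; the gripper's body (76 mm by 85 mm) begins 54 mm behind the grasp point. The pads swing forward as they close: fully open they stand 13 mm farther back than shut.
Start: joints at [1.242, 0.434, 0.025, 1.573, -0.012, 1.134, -0.075], TCP at [0.14, -0.609, 0.231] pointing down, gripper open.
Joint ranges: [-2.62, 2.62], [-0.44, 2.09], [-1.27, 1.32], [0.08, 2.57], [-1.32, 4.46], [0.12, 2], [-2.74, 2.74]. Speed limits (rad/s): [2.22, 2.22, 3.01, 3.01, 3.14, 3.14, 3.14].

INTERFACE

Orientations are given as a 3x3 rotation matrix whose columns are the frame's x, y, z axes.
In Python, from station import monitor, viewer, manip gives the robot as it stands.
- The arm moves only by the tool apply_moves, never from a script. Its argument "targets" is a list of rows, each an object of numbers: "wx", "wy", "wz": the turn, a rotation vector about the tool's x, y, z in degrees; "dx", "dy", "dz": the shift along the tool's x, y, z in mm; "hand": the opening, from -1 (shut) to 1 (fully open). In form: [{"wx": .., "wy": .., "wz": .., "dx": .., "dy": .., "dz": .., "hand": ..}, ...]. A call has 1 to 5 rows; each row shifts and turns the commanded pose from where the row before left it, along the tool's axes as they then stand; what a row does not reach is not made up. A row lasts 1/8 s, in which the tool goes at most 62.5 mm and 10.7 degrees, less where a joint would pass 70% of its speed; a pose out of reach is approached as far as the arm can. A call with a gripper value outside its range is refused whole. The fingers move at their own pace and stop on an object; the grip force is fixed at half the most. Time passes only in rows, so rows that do not move let the fingers close. It gives the time, the measured TCP pose, the force and the opening at its end, in the units of the state.
- monitor.get_obs(): the state, without advancing time (a new reading comes with each control period).
- viewer.grab_frame(name): name is "side" or "top" or "wrist"; returns a dict with "img" (480x640x3 uint8, red, green, blue), "camera_matrix" (3x3 intrinsics, pixels), "dist" ([k1, k2, p1, p2, k3] as OpenCV has them; the pictures are not rectified), "cam_to_world" (4x4, takes a point from camera to world coordinates). Camera axes: x right, y down, z forward; pixel columns grow to the right and rows downward; lengths in m; the calibration is good to about 2 mm. A picture is of the moment at which its call begins. There is no depth.
- manip.hand_in(): hands the job in, once; it reports no verdict.
The state is a dict: "time_s": time; "joints": joint angles; "qd": joint speeds; "tau": joint torques, N m; "tcp_pos": TCP position; "tcp_rot": TCP orientation; "wrist_force": force on the tool from outside, world axes, zero at the start; "ft_torque": the same for the moment, N m; "finger_gap": finger opening in m.
Only numpy, scipy, OpenCV 4.12 (cv2) and the standard library are available. Lean on these libraries where they do the work, as an engineer would, in place of code of your own. Each camera call takes 0.05 s, during which the arm holds its last target.

## Working session

There is one attempt and no reset: what is moved stays moved. The work goes in short steps, Python scripts to look and compute and a tool call to move; the robot and the scene stay as the last step left them, time stands still between calls to the robot, and variables do not carry over. Pictures are saved under pics/ and viewed, and the job is handed in when it is done.

Besides the shell and the picture viewer there is one more tool, called after "Request:" as a command line: name --argument value ..., lists and objects as JSON in quotes. apply_moves: Moves the arm, as the interface text tells. Its arguments: {"type":"object","properties":{"targets":{"type":"array"}},"required":["targets"]}

```bash
ls; mkdir -p pics; python3 - <<'E'
from station import monitor, viewer, manip
import cv2,numpy as np
o=monitor.get_obs()
for k,v in o.items(): print(k,np.round(v,4).tolist())
for n in("side","top","wrist"):
    f=viewer.grab_frame(n); cv2.imwrite(f"pics/{n}0.png",f["img"][:,:,::-1])
    print(n,np.round(f["camera_matrix"],1).tolist(),f["dist"],np.round(f["cam_to_world"],4).tolist())
E
```

```text
pics
time_s 0.0
joints [1.2424, 0.4352, 0.025, 1.5741, -0.0116, 1.134, -0.0751]
qd [0.0001, -0.0, -0.0012, 0.0003, 0.0003, 0.0006, -0.0007]
tau [-0.0003, -67.0472, 1.025, -31.6218, 0.0156, 0.0127, -0.0]
tcp_pos [0.1398, -0.6087, 0.2305]
tcp_rot [[0.9746, 0.2238, -0.0005], [0.2238, -0.9746, 0.0015], [-0.0001, -0.0015, -1.0]]
wrist_force [0.2404, 0.6212, 0.2079]
ft_torque [0.0083, -0.0492, -0.0078]
finger_gap 0.0855
side [[528.4, 0.0, 323.1], [0.0, 528.4, 230.7], [0.0, 0.0, 1.0]] [-0.04980249  0.          0.          0.          0.        ] [[-0.8057, -0.4405, 0.3959, 0.122], [-0.5923, 0.5975, -0.5405, 0.5142], [0.0016, -0.67, -0.7424, 0.8205], [0.0, 0.0, 0.0, 1.0]]
top [[612.8, 0.0, 316.3], [0.0, 612.8, 250.2], [0.0, 0.0, 1.0]] [-0.16417134  0.          0.          0.          0.        ] [[0.0114, -0.9883, 0.1524, 0.3797], [-0.9999, -0.0101, 0.0094, -0.0404], [-0.0078, -0.1525, -0.9883, 1.1689], [0.0, 0.0, 0.0, 1.0]]
wrist [[368.3, 0.0, 314.5], [0.0, 368.3, 236.1], [0.0, 0.0, 1.0]] [0.01453611 0.         0.         0.         0.        ] [[0.2231, -0.938, -0.2652, 0.2062], [-0.9748, -0.215, -0.0595, -0.5925], [-0.0012, 0.2718, -0.9624, 0.3735], [0.0, 0.0, 0.0, 1.0]]
```

View pics/top0.png

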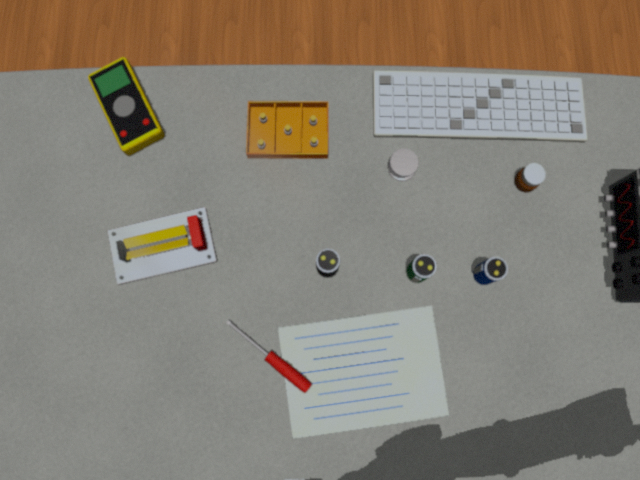

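View pics/side0.png

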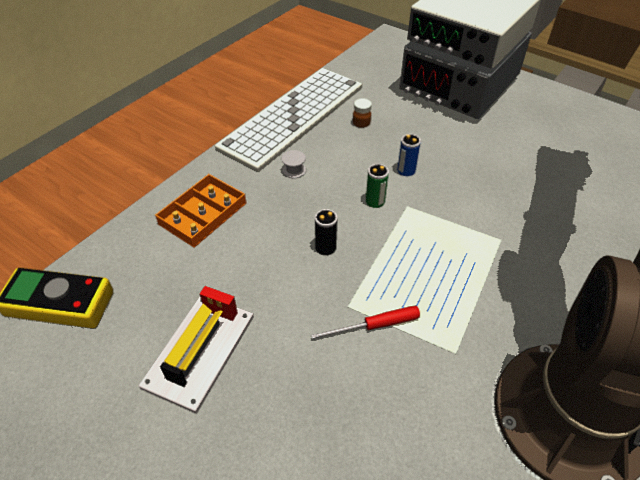

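View pics/wrist0.png

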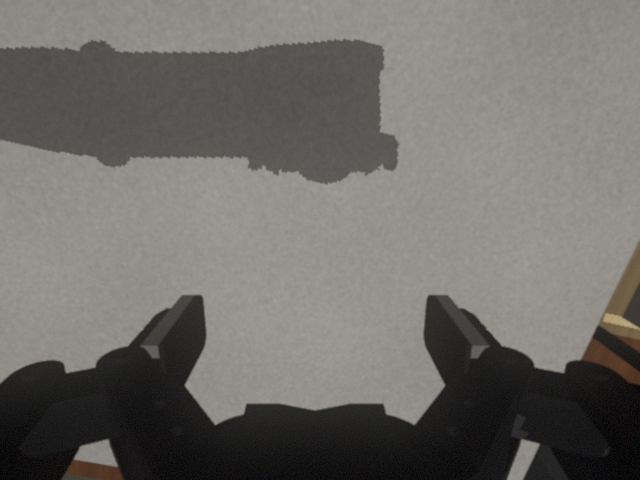

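The top view shows the blue cap's top at about (495,268), green at (424,265), black at (328,261), and the cradle around (162,245) with the red block at its right end. I'll zoom in to get precise positions.

```bash
python3 - <<'E'
import cv2,numpy as np
t=cv2.imread("pics/top0.png"); s=cv2.imread("pics/side0.png")
a=cv2.resize(t[200:290,100:225],None,fx=6,fy=6,interpolation=cv2.INTER_CUBIC)
b=cv2.resize(t[240:300,400:520],None,fx=6.5,fy=6.5,interpolation=cv2.INTER_CUBIC)
c=cv2.resize(s[120:220,350:440],None,fx=6,fy=6,interpolation=cv2.INTER_CUBIC)
cv2.imwrite("pics/za.png",a);cv2.imwrite("pics/zb.png",b);cv2.imwrite("pics/zc.png",c)
E
```

```text
(no output)
```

View pics/za.png

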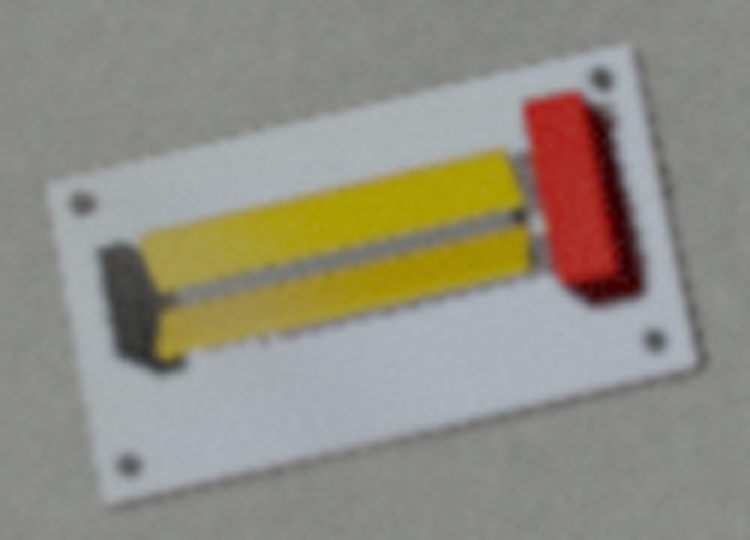

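View pics/zb.png

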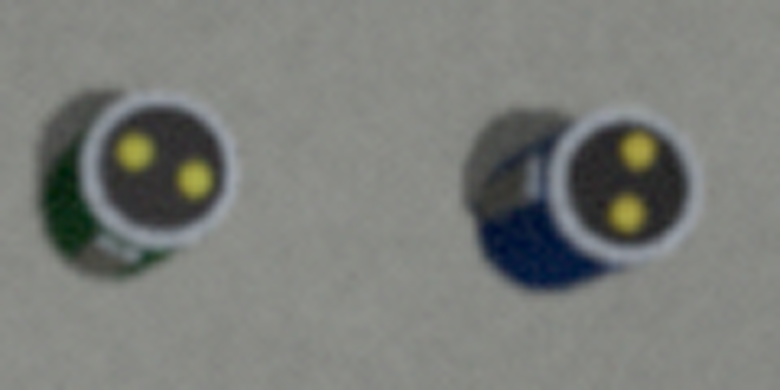

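View pics/zc.png

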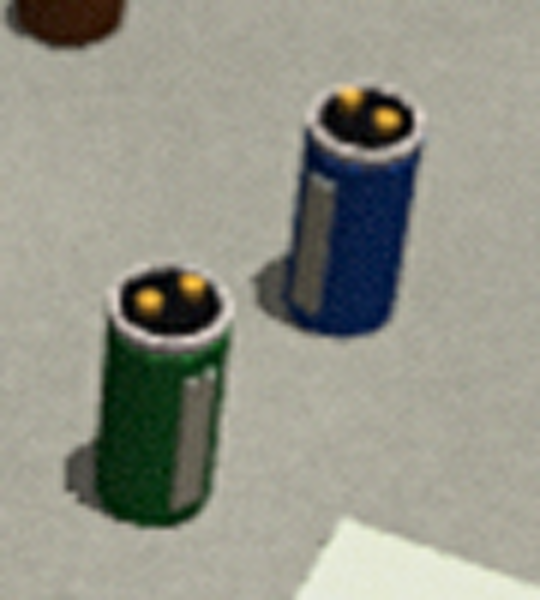

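Zoomed pixels: blue rim centre (624,186) and green (159,168) in zb; plate corners in za at (47,183), (632,43), (700,362), (105,503).

```bash
cat > h.py <<'E'
from station import monitor, viewer, manip
import cv2,numpy as np
def ray(f,uv,z):
    K=f["camera_matrix"];T=np.array(f["cam_to_world"])
    p=cv2.undistortPoints(np.array([[uv]],float),np.array(K),np.array(f["dist"]))[0,0]
    d=T[:3,:3]@np.array([p[0],p[1],1]);o=T[:3,3]
    return o+d*(z-o[2])/d[2]
def proj(f,P):
    T=np.linalg.inv(np.array(f["cam_to_world"]))
    r,_=cv2.Rodrigues(T[:3,:3])
    return cv2.projectPoints(np.array(P,float).reshape(-1,1,3),r,T[:3,3],np.array(f["camera_matrix"]),np.array(f["dist"]))[0][:,0]
E
python3 - <<'E'
from h import *
f=viewer.grab_frame("top"); s=viewer.grab_frame("side")
u=lambda z,fx,o:[(z[0]+.5)/fx-.5+o[0],(z[1]+.5)/fx-.5+o[1]]
for n,z in(("green",(159,168)),("blue",(624,186))): print(n,ray(f,u(z,6.5,(400,240)),.09))
print("black",ray(f,(328,257),.09))
print("side blue rim",ray(s,u((365,122),6,(350,120)),.09),"green",ray(s,u((170,308),6,(350,120)),.09))
C=[ray(f,u(z,6,(100,200)),.014)[:2] for z in((47,183),(632,43),(700,362),(105,503))]
C=np.array(C);print(C, C.mean(0))
print([np.linalg.norm(C[i]-C[(i+1)%4]) for i in range(4)])
e=(C[0]+C[3]-C[1]-C[2]); print("yaw of +x",np.degrees(np.arctan2(e[1],e[0])))
c=C.mean(0); ex=e/np.linalg.norm(e); ey=np.array([-ex[1],ex[0]])
# reproject model on images
im={"top":f,"side":s}
for n,g in im.items():
    I=g["img"][:,:,::-1].copy()
    I=cv2.resize(I,None,fx=4,fy=4,interpolation=cv2.INTER_CUBIC)
    def draw(P,col):
        q=(proj(g,P)*4+1.5).astype(int); cv2.polylines(I,[q.reshape(-1,1,2)],True,col,1)
    L=lambda x,y,z:[*(c+ex*x+ey*y),z]
    draw([L(x,y,.014) for x,y in((.1,.055),(-.1,.055),(-.1,-.055),(.1,-.055))],(255,0,255))
    draw([L(x,y,.056) for x,y in((.063,.0205),(-.063,.0205),(-.063,-.0205),(.063,-.0205))],(0,255,0))
    draw([L(-.069,y,z) for y,z in((.03,.014),(.03,.068),(-.03,.068),(-.03,.014))],(255,255,0))
    q=(proj(g,[L(0,0,.03)])*4)[0].astype(int)
    cv2.imwrite(f"pics/m{n}.png",I[max(q[1]-250,0):q[1]+250,max(q[0]-300,0):q[0]+300])
E
```

```text
green [ 0.520698  -0.2224252  0.09     ]
blue [ 0.51677589 -0.35242938  0.09      ]
black [ 0.53415987 -0.05112719  0.09      ]
side blue rim [ 0.51639913 -0.35026597  0.09      ] green [ 0.51906817 -0.21999343  0.09      ]
[[0.59365947 0.38068917]
 [0.64113366 0.18794932]
 [0.5371497  0.16173601]
 [0.48907898 0.3545649 ]] [0.56525545 0.27123485]
[np.float64(0.1985004972297587), np.float64(0.10723712956756358), np.float64(0.19873041117710713), np.float64(0.10779404860750062)]
yaw of +x 103.91768356014367
```

View pics/mtop.png

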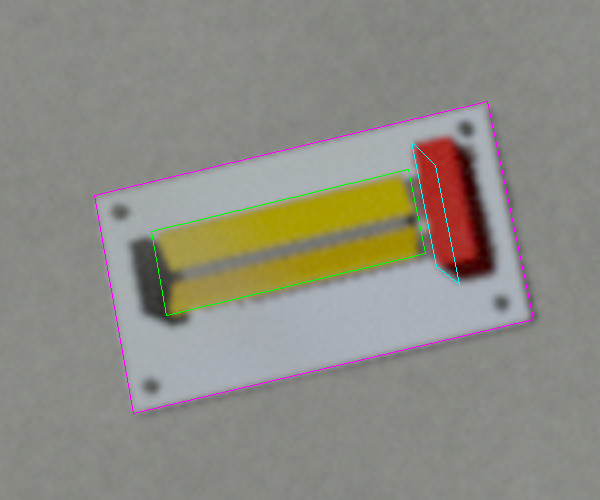

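View pics/mside.png

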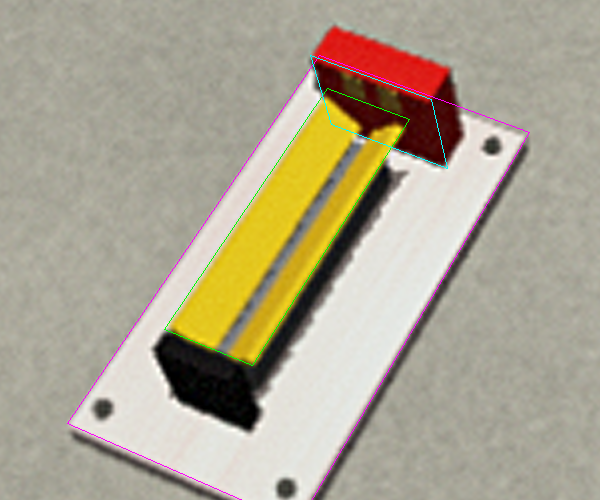

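The reprojected model fits the fixture well: cradle centre about (0.565, 0.271), yaw 103.9°, and the blue can at (0.5165, -0.3515). The plan is to grasp with the tool tilted 50° outward, tool x pointing downward. That way the same grasp lays the can down with the tool 40° off vertical and clear of the red block. Next I'll write a planner for the moves.

```bash
cat > plan.py <<'E'
from h import *
from scipy.spatial.transform import Rotation as Ro
import sys
TH=np.radians(50); Z=np.array([0,0,1.])
def mk(z,x): return np.column_stack([x,np.cross(z,x),z])
ph=np.radians(-30); r=np.array([np.cos(ph),np.sin(ph),0])
Rg=mk(np.sin(TH)*r-np.cos(TH)*Z, -np.cos(TH)*r-np.sin(TH)*Z)
blue=np.array([.5165,-.3515,0.]); GH=.050
Pg=blue+GH*Z+.018*Rg[:,2]
ya=np.radians(103.9); ex=np.array([np.cos(ya),np.sin(ya),0]); ey=np.cross(Z,ex); cr=np.array([.5653,.2712,0])
Rp=mk(np.cos(TH)*ex-np.sin(TH)*Z, np.sin(TH)*ex+np.cos(TH)*Z)
def place(x=-.005,z=.070): return cr+ex*x+z*Z+.018*Rp[:,2]
def go(P,R,n,k=5):
    o=monitor.get_obs(); p=np.array(o["tcp_pos"]);R0=np.array(o["tcp_rot"])
    w=Ro.from_matrix(R0.T@R).as_rotvec(degrees=True)
    print("t",round(o["time_s"],2),"dist mm",np.round(1e3*(P-p),1),"rot",np.round(w,1),"gap",round(o["finger_gap"],4),"q",np.round(o["joints"],2).tolist(),"F",np.round(o["wrist_force"],1))
    for i in range(min(n,k)):
        Ri=R0@Ro.from_rotvec(w*i/n,degrees=True).as_matrix()
        d=1e3*Ri.T@((P-p)/n)
        print('{"wx":%.1f,"wy":%.1f,"wz":%.1f,"dx":%.1f,"dy":%.1f,"dz":%.1f}'%(*(w/n),*d))
E
python3 - <<'E'
from plan import *
print(Rg.round(2),Pg,Rp.round(2),place())
go(Pg-.11*Rg[:,2],Rg,16)
E
```

```text
[[-0.56  0.5   0.66]
 [ 0.32  0.87 -0.38]
 [-0.77 -0.   -0.64]] [ 0.52844145 -0.3583944   0.03842982] [[-0.18  0.97 -0.15]
 [ 0.74  0.24  0.62]
 [ 0.64 -0.   -0.77]] [0.56372166 0.27757778 0.0562112 ]
t 0.25 dist mm [ 315.6  292.7 -121.8] rot [ -58.9  -23.2 -126.3] gap 0.0852 q [1.24, 0.43, 0.02, 1.57, -0.01, 1.13, -0.08] F [-0.1 -0.5 -0.6]
{"wx":-3.7,"wy":-1.4,"wz":-7.9,"dx":23.3,"dy":-13.4,"dz":7.6}
{"wx":-3.7,"wy":-1.4,"wz":-7.9,"dx":25.1,"dy":-10.5,"dz":6.2}
{"wx":-3.7,"wy":-1.4,"wz":-7.9,"dx":26.5,"dy":-7.3,"dz":5.0}
{"wx":-3.7,"wy":-1.4,"wz":-7.9,"dx":27.4,"dy":-3.9,"dz":4.0}
{"wx":-3.7,"wy":-1.4,"wz":-7.9,"dx":27.8,"dy":-0.3,"dz":3.1}
```

```bash
python3 - <<'E'
from plan import *
go(Pg-.14*Rg[:,2]+.06*Z,Rg,17)
E
```

```text
t 0.25 dist mm [295.7 304.2 -42.6] rot [ -58.9  -23.2 -126.3] gap 0.0852 q [1.24, 0.43, 0.02, 1.57, -0.01, 1.13, -0.08] F [-0.1 -0.5 -0.6]
{"wx":-3.5,"wy":-1.4,"wz":-7.4,"dx":21.0,"dy":-13.5,"dz":2.5}
{"wx":-3.5,"wy":-1.4,"wz":-7.4,"dx":22.6,"dy":-10.8,"dz":1.3}
{"wx":-3.5,"wy":-1.4,"wz":-7.4,"dx":23.8,"dy":-7.9,"dz":0.1}
{"wx":-3.5,"wy":-1.4,"wz":-7.4,"dx":24.6,"dy":-4.7,"dz":-0.8}
{"wx":-3.5,"wy":-1.4,"wz":-7.4,"dx":25.0,"dy":-1.4,"dz":-1.6}
```

Request:
apply_moves --targets '[{"wx":-3.5,"wy":-1.4,"wz":-7.5,"dx":21,"dy":-13,"dz":2,"hand":1},{"wx":-3.5,"wy":-1.4,"wz":-7.5,"dx":22,"dy":-10,"dz":1,"hand":1},{"wx":-3.5,"wy":-1.4,"wz":-7.5,"dx":23,"dy":-7,"dz":0,"hand":1},{"wx":-3.5,"wy":-1.4,"wz":-7.5,"dx":23.5,"dy":-4,"dz":0,"hand":1},{"wx":-3.5,"wy":-1.4,"wz":-7.5,"dx":24,"dy":-1,"dz":0,"hand":1}]'

```text
time_s: 0.88
tcp_pos: [0.2262, -0.5241, 0.2179]
tcp_rot: [[0.635, 0.771, 0.057], [0.744, -0.59, -0.315], [-0.209, 0.242, -0.948]]
wrist_force: [-0.1, -0.5, 1.0]
finger_gap: 0.0852
```

```bash
python3 - <<'E'
from plan import *
go(Pg-.14*Rg[:,2]+.06*Z,Rg,12)
E
```

```text
t 0.88 dist mm [209.4 219.3 -29.5] rot [-41.4 -16.2 -88.5] gap 0.0852 q [1.09, 0.21, -0.12, 2.0, 0.25, 0.65, 0.12] F [-0.1 -0.5  1. ]
{"wx":-3.4,"wy":-1.3,"wz":-7.4,"dx":25.2,"dy":2.1,"dz":-2.4}
{"wx":-3.4,"wy":-1.3,"wz":-7.4,"dx":24.6,"dy":5.4,"dz":-2.8}
{"wx":-3.4,"wy":-1.3,"wz":-7.4,"dx":23.7,"dy":8.7,"dz":-2.9}
{"wx":-3.4,"wy":-1.3,"wz":-7.4,"dx":22.3,"dy":11.9,"dz":-2.8}
{"wx":-3.4,"wy":-1.3,"wz":-7.4,"dx":20.5,"dy":14.8,"dz":-2.5}
```

Request:
apply_moves --targets '[{"wx":-3.4,"wy":-1.3,"wz":-7.4,"dx":25,"dy":2,"dz":-2,"hand":1},{"wx":-3.4,"wy":-1.3,"wz":-7.4,"dx":25,"dy":5,"dz":-3,"hand":1},{"wx":-3.4,"wy":-1.3,"wz":-7.4,"dx":24,"dy":9,"dz":-3,"hand":1},{"wx":-3.4,"wy":-1.3,"wz":-7.4,"dx":22,"dy":12,"dz":-3,"hand":1},{"wx":-3.4,"wy":-1.3,"wz":-7.4,"dx":20,"dy":15,"dz":-3,"hand":1}]'

```text
time_s: 1.5
tcp_pos: [0.3136, -0.4326, 0.2064]
tcp_rot: [[0.072, 0.956, 0.283], [0.869, 0.079, -0.489], [-0.49, 0.281, -0.825]]
wrist_force: [-0.5, -0.9, 0.5]
finger_gap: 0.0853
```

```bash
python3 - <<'E'
from plan import *
go(Pg-.12*Rg[:,2]+.07*Z,Rg,7)
E
```

```text
t 1.5 dist mm [135.3 120.2 -20.9] rot [-24.1  -9.8 -51.6] gap 0.0853 q [0.84, 0.08, -0.13, 2.33, 0.92, 0.25, -0.13] F [-0.5 -0.9  0.5]
{"wx":-3.4,"wy":-1.4,"wz":-7.4,"dx":17.8,"dy":19.0,"dz":-0.5}
{"wx":-3.4,"wy":-1.4,"wz":-7.4,"dx":15.2,"dy":21.1,"dz":0.3}
{"wx":-3.4,"wy":-1.4,"wz":-7.4,"dx":12.4,"dy":22.8,"dz":1.3}
{"wx":-3.4,"wy":-1.4,"wz":-7.4,"dx":9.4,"dy":24.1,"dz":2.5}
{"wx":-3.4,"wy":-1.4,"wz":-7.4,"dx":6.3,"dy":25.0,"dz":3.8}
```

Request:
apply_moves --targets '[{"dx":20,"dy":27,"dz":0,"hand":1,"wx":0,"wy":0,"wz":0},{"dx":20,"dy":27,"dz":0,"hand":1,"wx":0,"wy":0,"wz":0},{"dx":20,"dy":27,"dz":0,"hand":1,"wx":0,"wy":0,"wz":0},{"dx":20,"dy":27,"dz":0,"hand":1,"wx":0,"wy":0,"wz":0},{"dx":20,"dy":27,"dz":0,"hand":1,"wx":0,"wy":0,"wz":0}]'

```text
time_s: 2.12
tcp_pos: [0.4506, -0.3359, 0.1955]
tcp_rot: [[0.076, 0.957, 0.281], [0.869, 0.074, -0.489], [-0.489, 0.281, -0.826]]
wrist_force: [0.6, -1.1, 0.3]
finger_gap: 0.0852
```

```bash
python3 - <<'E'
from plan import *
go(Pg-.12*Rg[:,2]+.07*Z,Rg,7)
E
```

```text
t 2.12 dist mm [ -1.8  23.5 -10. ] rot [-24.2  -9.8 -51.8] gap 0.0852 q [0.52, 0.19, -0.26, 2.23, 1.09, 0.52, -0.65] F [ 0.6 -1.1  0.3]
{"wx":-3.5,"wy":-1.4,"wz":-7.4,"dx":3.6,"dy":-0.4,"dz":-0.5}
{"wx":-3.5,"wy":-1.4,"wz":-7.4,"dx":3.6,"dy":0.1,"dz":-0.6}
{"wx":-3.5,"wy":-1.4,"wz":-7.4,"dx":3.5,"dy":0.6,"dz":-0.7}
{"wx":-3.5,"wy":-1.4,"wz":-7.4,"dx":3.4,"dy":1.1,"dz":-0.7}
{"wx":-3.5,"wy":-1.4,"wz":-7.4,"dx":3.2,"dy":1.6,"dz":-0.7}
```

```bash
cat > fk.py <<'E'
import numpy as np
from scipy.optimize import least_squares
from scipy.spatial.transform import Rotation as Ro
D=[([1.2424,.4352,.025,1.5741,-.0116,1.134,-.0751],[.1398,-.6087,.2305],[-.0005,.0015,-1]),
([1.09,.21,-.12,2.0,.25,.65,.12],[.2262,-.5241,.2179],[.057,-.315,-.948]),
([.84,.08,-.13,2.33,.92,.25,-.13],[.3136,-.4326,.2064],[.283,-.489,-.825]),
([.52,.19,-.26,2.23,1.09,.52,-.65],[.4506,-.3359,.1955],[.281,-.489,-.826])]
def fk(q,P,s):
    h,L1,L2,Lt,a=P
    rz=lambda t:Ro.from_euler('z',t).as_matrix(); ry=lambda t:Ro.from_euler('y',t).as_matrix()
    R=rz(-q[0])@ry(q[1]); p=np.array([0,0,h])+R@[a*0,0,L1]
    R=R@rz(s[0]*q[2])@ry(q[3]); p=p+R@[0,0,L2]
    R=R@rz(s[1]*q[4])@ry(q[5]); p=p+R@[0,0,Lt]
    return p,R
def res(P,s): return np.concatenate([np.r_[fk(q,P,s)[0]-p,.3*(fk(q,P,s)[1][:,2]-z)] for q,p,z in D])
if __name__=="__main__":
  for s in((1,1),(1,-1),(-1,1),(-1,-1)):
    r=least_squares(res,[.3,.4,.4,.25,0],args=(s,)); print(s,r.x.round(4),np.abs(r.fun).max().round(4))
E
python3 fk.py
```

```text
(1, 1) [0.3867 0.4084 0.5116 0.2759 0.    ] 0.1474
(1, -1) [0.2173 0.453  0.5526 0.1082 0.    ] 0.1328
(-1, 1) [ 0.1446  0.3955  0.617  -0.0826  0.    ] 0.2536
(-1, -1) [0.1921 0.6625 0.3681 0.4326 0.    ] 0.0488
```

```bash
cat > fk2.py <<'E'
from fk import D
import numpy as np
from scipy.optimize import least_squares
from scipy.spatial.transform import Rotation as Ro
rz=lambda t:Ro.from_euler('z',t).as_matrix(); ry=lambda t:Ro.from_euler('y',t).as_matrix()
def fk(q,P,s=(-1,-1)):
    h,L1,L2,Lt,a0,a1,a2,a3=P
    R=rz(-q[0]); p=np.array([0,0,h])+R@[a0,0,0]; R=R@ry(q[1]); p=p+R@[a1,0,L1]
    R=R@rz(s[0]*q[2])@ry(q[3]); p=p+R@[a2,0,L2]
    R=R@rz(s[1]*q[4])@ry(q[5]); p=p+R@[a3,0,Lt]
    return p,R
def res(P): return np.concatenate([np.r_[fk(q,P)[0]-p,.3*(fk(q,P)[1][:,2]-z)] for q,p,z in D])
r=least_squares(res,[.3,.4,.4,.25,0,0,0,0])
if __name__=="__main__":
  print(r.x.round(4),np.abs(r.fun).max())
  print(r.fun.reshape(-1,6).round(3))
E
python3 fk2.py
```

```text
[ 0.4885  0.6313  0.6104  0.4709 -0.1709  0.0732  0.0756  0.0584] 0.04820741737504583
[[ 0.048  0.015  0.001  0.    -0.     0.   ]
 [ 0.036  0.026 -0.013  0.001  0.001 -0.   ]
 [ 0.003 -0.001  0.001  0.    -0.001  0.001]
 [-0.001 -0.008  0.011  0.002 -0.001  0.001]]
```

```bash
cat > fk3.py <<'E'
from fk import D
import numpy as np
from scipy.optimize import least_squares
from fk2 import rz,ry
def fk(q,P):
    h,L1,L2,Lt,a0,b,b1,b2=P
    R=rz(-q[0]); p=np.array([0,0,h])+R@[a0,b,0]; R=R@ry(q[1]); p=p+R@[0,0,L1]
    R=R@rz(-q[2]); p=p+R@[0,b1,0]; R=R@ry(q[3]); p=p+R@[0,0,L2]
    R=R@rz(-q[4]); p=p+R@[0,b2,0]; R=R@ry(q[5]); p=p+R@[0,0,Lt]
    return p,R
def res(P): return np.concatenate([np.r_[fk(q,P)[0]-p,.3*(fk(q,P)[1][:,2]-z)] for q,p,z in D])
r=least_squares(res,[.3,.4,.4,.25,0,0,0,0])
def ik(p,R,q0,seeds=200):
    lo=np.array([-2.62,-.44,-1.27,.08,-1.32,.12]);hi=np.array([2.62,2.09,1.32,2.57,4.46,2.0])
    best=None;rng=np.random.default_rng(0)
    for i in range(seeds):
        x0=np.clip(np.array(q0[:6])+(rng.normal(0,.6,6) if i else 0),lo+.01,hi-.01)
        f=lambda x:np.r_[fk(x,r.x)[0]-p,.3*(fk(x,r.x)[1][:,2]-R[:,2])]
        s=least_squares(f,x0,bounds=(lo,hi))
        if best is None or s.cost<best.cost-1e-9: best=s
        if best.cost<1e-7: break
    return best
if __name__=="__main__":
  print(r.x.round(4),np.abs(r.fun).max())
  from plan import *
  for n,P,R in(("pre",Pg-.12*Rg[:,2]+.07*Z,Rg),("pre2",Pg-.08*Rg[:,2],Rg),("g",Pg,Rg),("lift",Pg+.2*Z,Rg),("place",place(),Rp),("place up",place(z=.16),Rp)):
    b=ik(P,R,D[-1][0],30); print(n,b.cost,b.x.round(2))
E
python3 fk3.py
```

```text
[ 0.2471  0.4918  0.3757  0.3027  0.0747 -0.0342 -0.0252  0.005 ] 0.002027974654780579Traceback (most recent call last):
  File "fk3.py", line 27, in <module>
    b=ik(P,R,D[-1][0],30); print(n,b.cost,b.x.round(2))
  File "fk3.py", line 19, in ik
    s=least_squares(f,x0,bounds=(lo,hi))
    return func(*args, **kwargs)
    vector_fun = VectorFunction(
        fun_wrapped,
    ...<6 lines>...
        workers=workers
    )
    self._update_fun()
    ~~~~~~~~~~~~~~~~^^
    self.f = self.fun_wrapped(xp_copy(self.x))
             ~~~~~~~~~~~~~~~~^^^^^^^^^^^^^^^^^
    return np.atleast_1d(self.fun(x))
                         ~~~~~~~~^^^
    return self.f(x, *self.args, **self.kwargs)
           ~~~~~~^^^^^^^^^^^^^^^^^^^^^^^^^^^^^^
  File "fk3.py", line 18, in <lambda>
    f=lambda x:np.r_[fk(x,r.x)[0]-p,.3*(fk(x,r.x)[1][:,2]-R[:,2])]
                          ^^^
AttributeError: 'numpy.ndarray' object has no attribute 'x'
```

```bash
sed -i 's/^r=least/sol=least/; s/r\.x,/sol.x,/; s/r\.x)/sol.x)/g; s/r\.x\.round(4),np.abs(r\.fun/sol.x.round(4),np.abs(sol.fun/' fk3.py; sed -i 's/sosol/sol/g' fk3.py
cat >> fk3.py <<'E'
    R6=fk(b.x,sol.x)[1]; print("   x-angle",np.degrees(np.arctan2(*(R6.T@R[:,0])[[1,0]])).round(0))
  for q,p,z in D[:1]:
    R6=fk(q,sol.x)[1]; print("ref x-angle",np.degrees(np.arctan2(*(R6.T@np.array([.9746,.2238,0]))[[1,0]])), "q7",q[6])
  o=monitor.get_obs();q=o["joints"];R6=fk(q,sol.x)[1]; print("now x-angle",np.degrees(np.arctan2(*(R6.T@np.array(o["tcp_rot"])[:,0])[[1,0]])), "q7",q[6])
E
python3 fk3.py
```

```text
[ 0.2471  0.4918  0.3757  0.3027  0.0747 -0.0342 -0.0252  0.005 ] 0.002027974654780579
pre 1.8802497139015447e-23 [ 0.81  0.23 -0.51  2.53  2.66  0.51]
   x-angle 158.0
pre2 6.925744074299212e-28 [ 0.65  0.57 -0.29  2.55  2.88  0.87]
   x-angle 168.0
g 4.5434813614753504e-29 [ 0.65  0.75 -0.27  2.39  2.92  0.88]
   x-angle 166.0
lift 8.162056114017875e-27 [ 1.03  0.3  -0.78  2.2   2.06  0.36]
   x-angle 119.0
place 1.4806640213112597e-25 [ 0.1   0.84 -0.58  1.78 -0.49  0.63]
   x-angle 71.0
place up 2.3747942538631127e-26 [ 0.11  0.69 -0.59  1.73 -0.48  0.78]
   x-angle 77.0
ref x-angle 94.30190286113282 q7 -0.0751
now x-angle 127.11078411850717 q7 -0.6477053708647718
```

```bash
cat > srch.py <<'E'
from fk3 import *
from plan import *
lo=np.array([-2.62,-.44,-1.27,.08,-1.32,.12,-2.74]);hi=np.array([2.62,2.09,1.32,2.57,4.46,2.0,2.74])
def fk7(q):
    p,R6=fk(q[:6],sol.x); return p,R6@rz(np.pi/2-q[6])
mid=(lo+hi)/2;half=(hi-lo)/2
def ik7(P,R,q0,n=12,spread=.5):
    rng=np.random.default_rng(1);out=[]
    for i in range(n):
        x0=np.clip(np.array(q0)+(rng.normal(0,spread,7) if i else 0),lo+.02,hi-.02)
        def f(x):
            p,Rx=fk7(x); return np.r_[30*(p-P),10*(Rx-R).ravel(),.01*(x-q0)]
        s=least_squares(f,x0,bounds=(lo,hi),max_nfev=100)
        p,Rx=fk7(s.x)
        e=np.linalg.norm(p-P)+.1*np.abs(Rx-R).max()
        if e<.004: out.append((np.linalg.norm(s.x-q0),np.min((half-abs(s.x-mid))),s.x))
    out.sort(key=lambda t:t[0]); return out
if __name__=="__main__":
  q=np.array(monitor.get_obs()["joints"])
  for th in(40,50,60):
   for phd in range(-90,80,20):
    t=np.radians(th);ph=np.radians(phd);rr=np.array([np.cos(ph),np.sin(ph),0])
    R=mk(np.sin(t)*rr-np.cos(t)*Z,-np.cos(t)*rr-np.sin(t)*Z)
    P=blue+.05*Z+.018*R[:,2]
    o=ik7(P,R,q)
    if not o: print(th,phd,"none");continue
    qa=o[0][2]; l=ik7(P+.2*Z,R,qa,3)
    Rq=mk(np.cos(t)*ex-np.sin(t)*Z,np.sin(t)*ex+np.cos(t)*Z)
    pl=ik7(cr-.005*ex+.07*Z+.018*Rq[:,2],Rq,qa)
    print(th,phd,"d%.1f m%.2f"%o[0][:2],qa.round(2),"lift",[("%.2f %.2f"%x[:2]) for x in l[:1]],"place",[("%.1f %.2f"%x[:2],x[2].round(2).tolist()) for x in pl[:1]])
E
python3 srch.py
```

```text
40 -90 d0.8 m0.55 [ 0.28  0.72 -0.11  2.02  1.33  0.78 -0.97] lift ['0.82 0.70'] place [('1.7 0.00', [0.44, 1.27, -1.27, 1.7, 0.46, 0.67, -0.4])]
40 -70 d1.0 m0.41 [ 0.44  0.69 -0.3   2.16  1.75  0.76 -1.03] lift ['1.10 0.58'] place [('1.9 0.00', [0.44, 1.27, -1.27, 1.7, 0.46, 0.67, -0.4])]
40 -50 d1.2 m0.33 [ 0.68  0.71 -0.52  2.24  2.11  0.76 -0.94] lift ['1.34 0.41'] place [('2.1 0.00', [0.44, 1.27, -1.27, 1.7, 0.46, 0.67, -0.4])]
40 -30 d1.5 m0.32 [ 0.94  0.76 -0.72  2.25  2.36  0.66 -0.7 ] lift ['1.55 0.00'] place [('2.2 0.00', [0.44, 1.27, -1.27, 1.7, 0.46, 0.67, -0.4])]
40 -10 d1.8 m0.32 [ 1.17  0.84 -0.88  2.17  2.43  0.44 -0.28] lift ['1.91 0.00'] place [('2.2 0.00', [0.44, 1.27, -1.27, 1.7, 0.46, 0.67, -0.4])]
40 10 d2.0 m-0.00 [ 1.28  0.9  -0.91  2.04  1.87  0.12  0.67] lift ['1.90 0.00'] place [('2.1 0.00', [0.44, 1.27, -1.27, 1.7, 0.46, 0.67, -0.4])]
40 30 d2.9 m0.22 [ 0.99  0.77 -0.33  1.95 -1.1   0.5  -2.42] lift ['0.97 0.00'] place []
40 50 d2.8 m0.29 [ 0.94  0.82 -0.24  1.76 -0.78  0.79 -2.45] lift ['0.57 0.00'] place [('2.7 0.05', [0.43, 1.24, -1.22, 1.7, 0.37, 0.65
[... 1972 characters left out ...]
13, -1.27, 1.7, 0.77, 0.83, -0.79])]
60 -10 d2.4 m0.27 [ 1.28  1.09 -0.95  2.3   3.07  0.85 -0.59] lift ['0.81 0.12'] place [('2.6 0.00', [0.33, 1.13, -1.27, 1.7, 0.77, 0.83, -0.79])]
60 10 d2.6 m0.06 [ 1.54  1.3  -1.21  2.09  2.71  0.29  0.21] lift [] place [('2.6 0.00', [0.33, 1.13, -1.27, 1.7, 0.77, 0.83, -0.79])]
60 30 d3.0 m0.08 [ 1.31  1.02 -0.68  1.93 -1.24  0.5  -2.08] lift ['0.72 0.17'] place []
60 50 d2.8 m0.44 [ 1.14  1.01 -0.43  1.7  -0.88  0.93 -2.27] lift ['0.51 0.17'] place [('2.4 0.24', [0.25, 0.98, -1.03, 1.72, 0.45, 0.69, -0.55])]
60 70 d2.8 m0.44 [ 1.02  1.07 -0.33  1.44 -0.66  1.27 -2.3 ] lift ['0.44 0.21'] place [('2.4 0.19', [0.27, 1.01, -1.08, 1.72, 0.52, 0.71, -0.6])]
```

```bash
sed -i 's/radians(-30)/radians(-45)/' plan.py; python3 - <<'E'
from srch import *
print(Pg)
q=np.array(monitor.get_obs()["joints"])
for n,P in(("pre",Pg-.1*Rg[:,2]+.06*Z),("pre2",Pg-.09*Rg[:,2]),("g",Pg),("lift",Pg+.2*Z)):
    o=ik7(P,Rg,q,6); print(n,o[0][2].round(2) if o else None); q=o[0][2] if o else q
go(Pg-.1*Rg[:,2]+.06*Z,Rg,9)
E
```

```text
[ 0.52625015 -0.36125015  0.03842982]
pre [ 0.66  0.36 -0.61  2.48  2.09  0.79 -1.01]
pre2 [ 0.65  0.6  -0.63  2.51  2.25  1.03 -1.17]
g [ 0.7   0.8  -0.55  2.35  2.4   1.04 -1.13]
lift [ 0.72  0.25 -0.52  2.22  1.79  0.53 -0.55]
t 2.12 dist mm [ 21.4  28.8 -32.8] rot [-14.1 -12.7 -40.9] gap 0.0852 q [0.52, 0.19, -0.26, 2.23, 1.09, 0.52, -0.65] F [ 0.6 -1.1  0.3]
{"wx":-1.6,"wy":-1.4,"wz":-4.5,"dx":4.8,"dy":1.5,"dz":2.1}
{"wx":-1.6,"wy":-1.4,"wz":-4.5,"dx":4.7,"dy":1.8,"dz":2.0}
{"wx":-1.6,"wy":-1.4,"wz":-4.5,"dx":4.6,"dy":2.1,"dz":2.0}
{"wx":-1.6,"wy":-1.4,"wz":-4.5,"dx":4.4,"dy":2.4,"dz":1.9}
{"wx":-1.6,"wy":-1.4,"wz":-4.5,"dx":4.3,"dy":2.7,"dz":1.9}
```

```bash
sed -i 's/GH=.050/GH=.054/' plan.py; python3 - <<'E'
from srch import *
q=np.array(monitor.get_obs()["joints"])
for n,P in(("pre",Pg-.05*Rg[:,2]+.12*Z),("pre2",Pg-.02*Rg[:,2]+.05*Z),("g",Pg)):
    o=ik7(P,Rg,q,6); print(n,o[0][2].round(2) if o else None); q=o[0][2] if o else q
go(Pg-.05*Rg[:,2]+.12*Z,Rg,8)
E
```

```text
pre [ 0.67  0.3  -0.53  2.36  2.01  0.64 -0.84]
pre2 [ 0.7   0.59 -0.58  2.37  2.26  0.89 -1.05]
g [ 0.7   0.79 -0.56  2.35  2.39  1.03 -1.12]
t 2.12 dist mm [48.5  1.8 -1. ] rot [-14.1 -12.7 -40.9] gap 0.0852 q [0.52, 0.19, -0.26, 2.23, 1.09, 0.52, -0.65] F [ 0.6 -1.1  0.3]
{"wx":-1.8,"wy":-1.6,"wz":-5.1,"dx":0.7,"dy":5.8,"dz":1.7}
{"wx":-1.8,"wy":-1.6,"wz":-5.1,"dx":0.2,"dy":5.8,"dz":1.9}
{"wx":-1.8,"wy":-1.6,"wz":-5.1,"dx":-0.2,"dy":5.7,"dz":2.0}
{"wx":-1.8,"wy":-1.6,"wz":-5.1,"dx":-0.7,"dy":5.6,"dz":2.2}
{"wx":-1.8,"wy":-1.6,"wz":-5.1,"dx":-1.1,"dy":5.5,"dz":2.4}
```

Request:
apply_moves --targets '[{"wx":-1.8,"wy":-1.6,"wz":-5.1,"dx":0.7,"dy":5.8,"dz":1.7,"hand":1},{"wx":-1.8,"wy":-1.6,"wz":-5.1,"dx":0.2,"dy":5.8,"dz":1.9,"hand":1},{"wx":-1.8,"wy":-1.6,"wz":-5.1,"dx":-0.2,"dy":5.7,"dz":2,"hand":1},{"wx":-1.8,"wy":-1.6,"wz":-5.1,"dx":-0.7,"dy":5.6,"dz":2.2,"hand":1},{"wx":-1.8,"wy":-1.6,"wz":-5.1,"dx":-1.1,"dy":5.5,"dz":2.4,"hand":1}]'

```text
time_s: 2.75
tcp_pos: [0.4805, -0.3353, 0.195]
tcp_rot: [[-0.286, 0.85, 0.442], [0.661, 0.508, -0.551], [-0.693, 0.135, -0.708]]
wrist_force: [0.5, -0.5, -0.0]
finger_gap: 0.0852
```

```bash
python3 - <<'E'
from plan import *
go(Pg-.05*Rg[:,2]+.12*Z,Rg,3)
E
```

```text
t 2.75 dist mm [18.7  1.1 -0.5] rot [ -5.1  -4.6 -15.2] gap 0.0852 q [0.46, 0.22, -0.25, 2.36, 1.78, 0.51, -0.91] F [ 0.5 -0.5 -0. ]
{"wx":-1.7,"wy":-1.5,"wz":-5.1,"dx":-1.4,"dy":5.5,"dz":2.7}
{"wx":-1.7,"wy":-1.5,"wz":-5.1,"dx":-1.8,"dy":5.2,"dz":2.9}
{"wx":-1.7,"wy":-1.5,"wz":-5.1,"dx":-2.2,"dy":5.0,"dz":3.1}
```

Request:
apply_moves --targets '[{"wx":-1.7,"wy":-1.5,"wz":-5.1,"dx":-1.4,"dy":5.5,"dz":2.7,"hand":1},{"wx":-1.7,"wy":-1.5,"wz":-5.1,"dx":-1.8,"dy":5.2,"dz":2.9,"hand":1},{"wx":-1.7,"wy":-1.5,"wz":-5.1,"dx":-2.2,"dy":5,"dz":3.1,"hand":1},{"wx":0,"wy":0,"wz":0,"dx":0,"dy":0,"dz":0,"hand":1}]'

```text
time_s: 3.25
tcp_pos: [0.4984, -0.3346, 0.1939]
tcp_rot: [[-0.455, 0.709, 0.539], [0.458, 0.705, -0.541], [-0.764, 0.0, -0.646]]
wrist_force: [0.6, 1.0, -0.5]
finger_gap: 0.0854
```

```bash
python3 - <<'E'
from plan import *
go(Pg-.05*Rg[:,2]+.12*Z,Rg,1)
go(Pg-.02*Rg[:,2]+.05*Z,Rg,4)
f=viewer.grab_frame("wrist"); cv2.imwrite("pics/w1.png",f["img"][:,:,::-1])
f=viewer.grab_frame("side"); cv2.imwrite("pics/s1.png",cv2.resize(f["img"][60:300,240:560,::-1],None,fx=2.4,fy=2.4))
E
```

```text
t 3.25 dist mm [0.8 0.4 0.7] rot [-0.1 -0.2 -0.1] gap 0.0854 q [0.51, 0.26, -0.28, 2.42, 2.16, 0.57, -0.99] F [ 0.6  1.  -0.5]
{"wx":-0.1,"wy":-0.2,"wz":-0.1,"dx":-0.7,"dy":0.9,"dz":-0.3}
t 3.25 dist mm [ 17.  -15.8 -88.6] rot [-0.1 -0.2 -0.1] gap 0.0854 q [0.51, 0.26, -0.28, 2.42, 2.16, 0.57, -0.99] F [ 0.6  1.  -0.5]
{"wx":-0.0,"wy":-0.1,"wz":-0.0,"dx":13.2,"dy":0.2,"dz":18.7}
{"wx":-0.0,"wy":-0.1,"wz":-0.0,"dx":13.2,"dy":0.2,"dz":18.7}
{"wx":-0.0,"wy":-0.1,"wz":-0.0,"dx":13.2,"dy":0.2,"dz":18.7}
{"wx":-0.0,"wy":-0.1,"wz":-0.0,"dx":13.2,"dy":0.2,"dz":18.7}
```

View pics/w1.png

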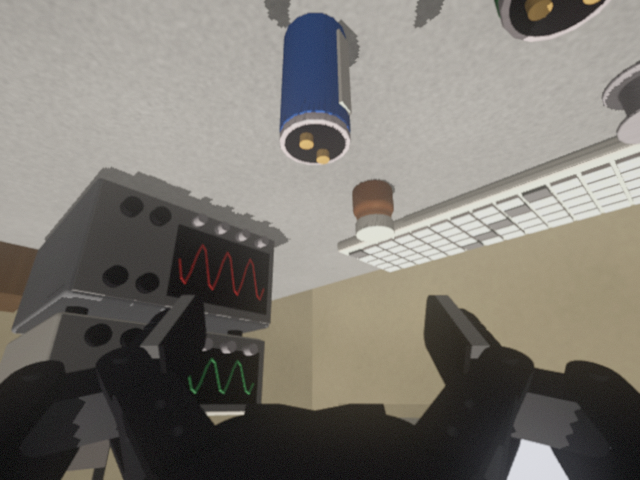

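View pics/s1.png

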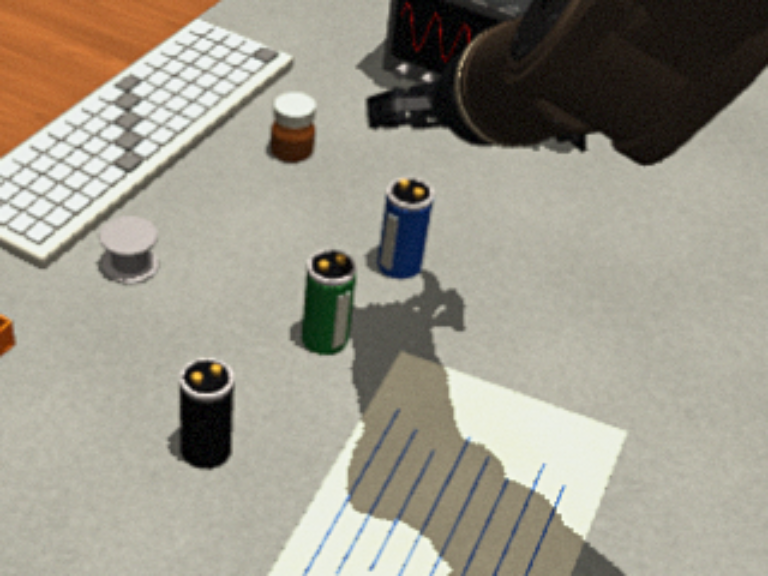

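The wrist view shows the blue can centred between the fingers: rim centre at about (315,140), jaw centre column about 315. I'll cross-check that and descend.

```bash
python3 - <<'E'
from h import *
f=viewer.grab_frame("wrist"); print(ray(f,(315,138),.09))
E
```

```text
[ 0.51410027 -0.34957406  0.09      ]
```

Request:
apply_moves --targets '[{"wx":0,"wy":0,"wz":0,"dx":13.2,"dy":0.2,"dz":18.7,"hand":1},{"wx":0,"wy":0,"wz":0,"dx":13.2,"dy":0.2,"dz":18.7,"hand":1},{"wx":0,"wy":0,"wz":0,"dx":13.2,"dy":0.2,"dz":18.7,"hand":1},{"wx":0,"wy":0,"wz":0,"dx":13.2,"dy":0.2,"dz":18.7,"hand":1},{"wx":0,"wy":0,"wz":0,"dx":0,"dy":0,"dz":0,"hand":1}]'

```text
time_s: 4.03
tcp_pos: [0.5154, -0.3504, 0.1043]
tcp_rot: [[-0.456, 0.71, 0.537], [0.459, 0.704, -0.541], [-0.763, 0.0, -0.647]]
wrist_force: [0.2, -0.4, -0.2]
finger_gap: 0.0854
```

```bash
python3 - <<'E'
from plan import *
go(Pg,Rg,4)
E
```

```text
t 4.03 dist mm [ 10.8 -10.9 -61.9] rot [-0.2 -0.3 -0.1] gap 0.0854 q [0.56, 0.52, -0.34, 2.43, 2.4, 0.79, -1.22] F [ 0.2 -0.4 -0.2]
{"wx":-0.0,"wy":-0.1,"wz":-0.0,"dx":9.3,"dy":0.0,"dz":12.9}
{"wx":-0.0,"wy":-0.1,"wz":-0.0,"dx":9.3,"dy":-0.0,"dz":12.9}
{"wx":-0.0,"wy":-0.1,"wz":-0.0,"dx":9.4,"dy":-0.0,"dz":12.9}
{"wx":-0.0,"wy":-0.1,"wz":-0.0,"dx":9.4,"dy":-0.0,"dz":12.9}
```

Request:
apply_moves --targets '[{"wx":0,"wy":0,"wz":0,"dx":9.4,"dy":0,"dz":12.6,"hand":1},{"wx":0,"wy":0,"wz":0,"dx":9.4,"dy":0,"dz":12.6,"hand":1},{"wx":0,"wy":0,"wz":0,"dx":9.4,"dy":0,"dz":12.6,"hand":1},{"wx":0,"wy":0,"wz":0,"dx":9.4,"dy":0,"dz":12.6,"hand":1},{"wx":0,"wy":0,"wz":0,"dx":0,"dy":0,"dz":0,"hand":1}]'

```text
time_s: 4.65
tcp_pos: [0.5259, -0.3606, 0.0447]
tcp_rot: [[-0.455, 0.709, 0.539], [0.458, 0.705, -0.542], [-0.764, 0.0, -0.645]]
wrist_force: [-0.1, 0.1, 0.4]
finger_gap: 0.0853
```

```bash
python3 - <<'E'
from plan import *
go(Pg,Rg,1)
f=viewer.grab_frame("wrist"); cv2.imwrite("pics/w2.png",f["img"][:,:,::-1])
f=viewer.grab_frame("side"); cv2.imwrite("pics/s2.png",cv2.resize(f["img"][60:300,240:560,::-1],None,fx=2.4,fy=2.4))
E
```

```text
t 4.65 dist mm [ 0.4 -0.6 -2.3] rot [-0.1 -0.2 -0.1] gap 0.0853 q [0.58, 0.69, -0.34, 2.41, 2.5, 0.93, -1.29] F [-0.1  0.1  0.4]
{"wx":-0.1,"wy":-0.2,"wz":-0.1,"dx":1.3,"dy":-0.2,"dz":2.0}
```

View pics/w2.png

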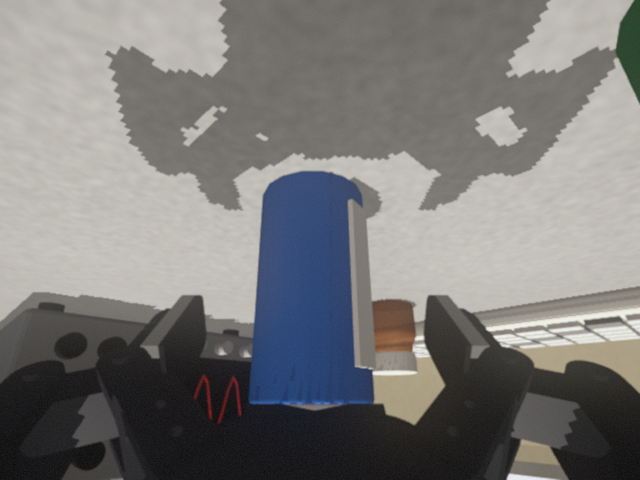

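View pics/s2.png

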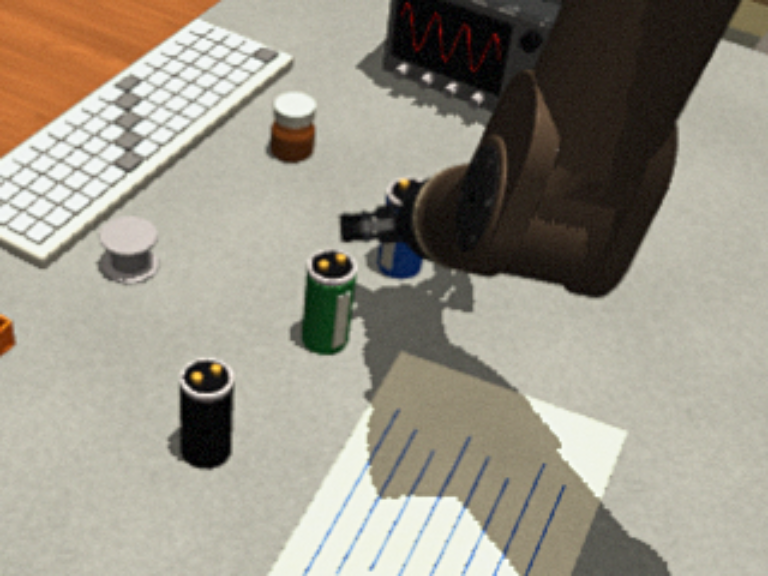

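The blue can sits between the open fingers: columns 250–372 in the wrist view, pads at 200 and 428. There is no contact force, and green is clear. Closing the gripper.

Request:
apply_moves --targets '[{"wx":0,"wy":0,"wz":0,"dx":1,"dy":0,"dz":1,"hand":0.3},{"wx":0,"wy":0,"wz":0,"dx":0,"dy":0,"dz":0,"hand":-1},{"wx":0,"wy":0,"wz":0,"dx":0,"dy":0,"dz":0,"hand":-1},{"wx":0,"wy":0,"wz":0,"dx":0,"dy":0,"dz":0,"hand":-1},{"wx":0,"wy":0,"wz":0,"dx":0,"dy":0,"dz":0,"hand":-1}]'

```text
time_s: 5.38
tcp_pos: [0.526, -0.3608, 0.0439]
tcp_rot: [[-0.454, 0.709, 0.54], [0.457, 0.705, -0.542], [-0.765, 0.0, -0.644]]
wrist_force: [-2.3, 1.3, 6.6]
finger_gap: 0.0424
```

Request:
apply_moves --targets '[{"wx":0,"wy":0,"wz":0,"dx":0,"dy":0,"dz":0,"hand":-1},{"wx":0,"wy":0,"wz":0,"dx":0,"dy":0,"dz":0,"hand":-1},{"wx":0,"wy":0,"wz":0,"dx":0,"dy":0,"dz":0,"hand":-1}]'

```text
time_s: 5.75
tcp_pos: [0.526, -0.3607, 0.0439]
tcp_rot: [[-0.454, 0.709, 0.54], [0.457, 0.705, -0.542], [-0.765, 0.0, -0.644]]
wrist_force: [-2.7, 2.5, 6.4]
finger_gap: 0.0423
```

```bash
python3 - <<'E'
from srch import *
o=monitor.get_obs(); p=np.array(o["tcp_pos"]); print(p,o["wrist_force"],o["finger_gap"])
f=viewer.grab_frame("wrist"); cv2.imwrite("pics/w3.png",f["img"][:,:,::-1])
q=np.array(o["joints"])
for R,P in((Rg,p+.2*Z),):
  for x in ik7(P,R,q,6)[:1]: print("lift",x[2].round(2))
for z in(.27,.17,.07):
  for x in ik7(place(z=z),Rp,[.25,.9,-.8,1.75,0,.7,-.1],8)[:1]: print(z,x[2].round(2))
go(p+.2*Z,Rg,6)
E
```

```text
[ 0.5259815  -0.36073573  0.04386502] [-2.73220087  2.52502608  6.42172307] 0.04229896207801447
lift [ 0.46  0.2  -0.16  2.24  1.86  0.4  -0.61]
0.27 [ 0.3   0.67 -0.97  1.58 -0.16  0.95 -0.17]
0.17 [ 0.28  0.8  -0.93  1.69 -0.1   0.76 -0.12]
0.07 [ 0.25  0.96 -0.88  1.74 -0.03  0.59 -0.07]
t 5.8 dist mm [ -0.   0. 200.] rot [-0.1 -0.1 -0.1] gap 0.0424 q [0.58, 0.7, -0.34, 2.41, 2.5, 0.93, -1.29] F [-2.5  1.8  6.8]
{"wx":-0.0,"wy":-0.0,"wz":-0.0,"dx":-25.5,"dy":0.0,"dz":-21.5}
{"wx":-0.0,"wy":-0.0,"wz":-0.0,"dx":-25.5,"dy":0.0,"dz":-21.5}
{"wx":-0.0,"wy":-0.0,"wz":-0.0,"dx":-25.5,"dy":0.0,"dz":-21.4}
{"wx":-0.0,"wy":-0.0,"wz":-0.0,"dx":-25.5,"dy":0.0,"dz":-21.4}
{"wx":-0.0,"wy":-0.0,"wz":-0.0,"dx":-25.5,"dy":0.0,"dz":-21.4}
```

View pics/w3.png

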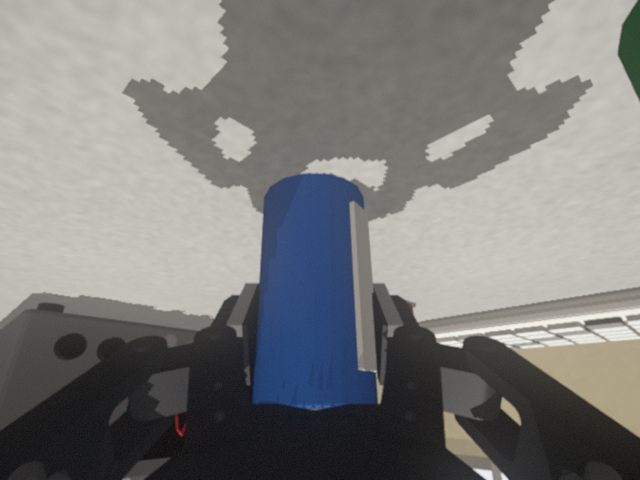

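Gripped, gap 42.3 mm. Lifting.

Request:
apply_moves --targets '[{"wx":0,"wy":0,"wz":0,"dx":-10,"dy":0,"dz":-8.5,"hand":-1},{"wx":0,"wy":0,"wz":0,"dx":-25,"dy":0,"dz":-21,"hand":-1},{"wx":0,"wy":0,"wz":0,"dx":-25,"dy":0,"dz":-21,"hand":-1},{"wx":0,"wy":0,"wz":0,"dx":-25,"dy":0,"dz":-21,"hand":-1},{"wx":0,"wy":0,"wz":0,"dx":-25,"dy":0,"dz":-21,"hand":-1}]'

```text
time_s: 6.42
tcp_pos: [0.5257, -0.3601, 0.1884]
tcp_rot: [[-0.454, 0.708, 0.54], [0.458, 0.706, -0.54], [-0.764, 0.002, -0.645]]
wrist_force: [-0.5, -0.2, -3.0]
finger_gap: 0.0424
```

```bash
python3 - <<'E'
from srch import *
o=monitor.get_obs(); p0=np.array(o["tcp_pos"]);R0=np.array(o["tcp_rot"]); q=np.array(o["joints"])
print(p0,o["finger_gap"],o["wrist_force"],q.round(2))
f=viewer.grab_frame("side"); cv2.imwrite("pics/s4.png",cv2.resize(f["img"][60:300,240:560,::-1],None,fx=2.4,fy=2.4))
P1=place(z=.20); w=Ro.from_matrix(R0.T@Rp).as_rotvec(); print("rot",np.degrees(w))
for t in np.linspace(0,1,9)[1:]:
    P=p0+(P1-p0)*t; R=R0@Ro.from_rotvec(w*t).as_matrix()
    x=ik7(P,R,q,6); print(t,P.round(3),R[:,2].round(2),x[0][2].round(2) if x else None); q=x[0][2] if x else q
E
```

```text
[ 0.52572989 -0.36006269  0.1883973 ] 0.04237110308812719 [-0.48094211 -0.17661821 -2.9659004 ] [ 0.52  0.32 -0.25  2.35  2.2   0.54 -0.99]
rot [ 3.04665624 87.40343652 34.20753994]
0.125 [ 0.53  -0.28   0.188] [ 0.44 -0.44 -0.78] [ 0.46  0.27 -0.35  2.22  1.41  0.48 -0.39]
0.25 [ 0.535 -0.201  0.188] [ 0.34 -0.32 -0.88] [ 0.51  0.28 -0.57  2.11  0.91  0.62 -0.08]
0.375 [ 0.54  -0.121  0.188] [ 0.24 -0.18 -0.95] [ 0.5   0.32 -0.69  2.    0.62  0.76  0.01]
0.5 [ 0.545 -0.041  0.187] [ 0.14 -0.02 -0.99] [ 0.48  0.39 -0.77  1.9   0.42  0.87  0.01]
0.625 [0.549 0.038 0.187] [ 0.05  0.15 -0.99] [ 0.44  0.47 -0.83  1.82  0.27  0.92 -0.03]
0.75 [0.554 0.118 0.187] [-0.04  0.31 -0.95] [ 0.39  0.56 -0.88  1.75  0.14  0.93 -0.08]
0.875 [0.559 0.198 0.186] [-0.1   0.48 -0.87] [ 0.35  0.66 -0.92  1.7   0.02  0.89 -0.13]
1.0 [0.564 0.278 0.186] [-0.15  0.62 -0.77] [ 0.3   0.77 -0.98  1.66 -0.08  0.81 -0.16]
```

View pics/s4.png

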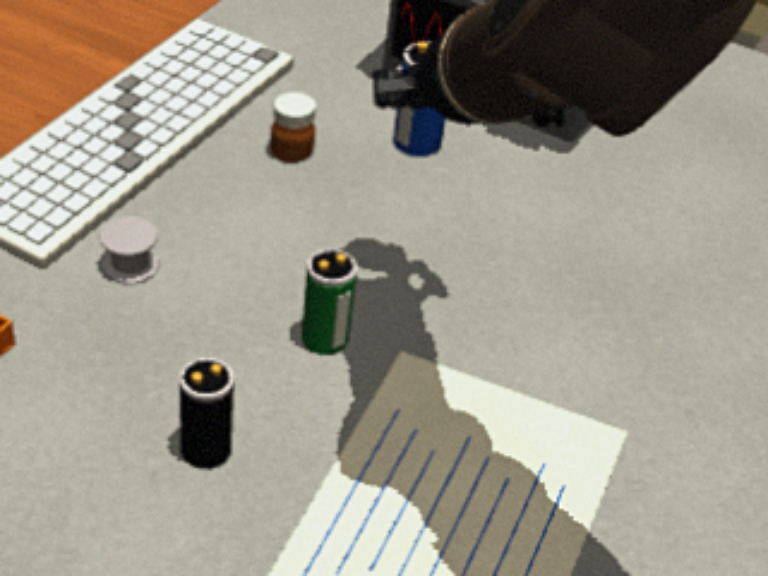

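Lifted cleanly. Now carrying and tipping along the checked path, slowly at first.

```bash
python3 - <<'E'
from plan import *
go(place(z=.24),Rp,24)
E
```

```text
t 6.47 dist mm [ 36.3 638.2  33.1] rot [ 3.2 87.7 34.2] gap 0.0425 q [0.52, 0.31, -0.25, 2.34, 2.2, 0.54, -0.98] F [ 0.5 -0.9  1.8]
{"wx":0.1,"wy":3.7,"wz":1.4,"dx":10.4,"dy":19.9,"dz":-14.5}
{"wx":0.1,"wy":3.7,"wz":1.4,"dx":11.8,"dy":19.5,"dz":-13.8}
{"wx":0.1,"wy":3.7,"wz":1.4,"dx":13.1,"dy":19.2,"dz":-13.1}
{"wx":0.1,"wy":3.7,"wz":1.4,"dx":14.4,"dy":18.8,"dz":-12.2}
{"wx":0.1,"wy":3.7,"wz":1.4,"dx":15.6,"dy":18.4,"dz":-11.3}
```

Request:
apply_moves --targets '[{"wx":0,"wy":2,"wz":0.8,"dx":4,"dy":12,"dz":-12,"hand":-1},{"wx":0.1,"wy":3.7,"wz":1.4,"dx":10,"dy":20,"dz":-14,"hand":-1},{"wx":0.1,"wy":3.7,"wz":1.4,"dx":13,"dy":19,"dz":-13,"hand":-1},{"wx":0.1,"wy":3.7,"wz":1.4,"dx":14,"dy":19,"dz":-12,"hand":-1},{"wx":0.1,"wy":3.7,"wz":1.4,"dx":15,"dy":18,"dz":-11,"hand":-1}]'

```text
time_s: 7.1
tcp_pos: [0.5324, -0.2409, 0.1965]
tcp_rot: [[-0.509, 0.765, 0.395], [0.665, 0.641, -0.383], [-0.546, 0.068, -0.835]]
wrist_force: [0.3, -0.3, -2.4]
finger_gap: 0.0428
```

```bash
python3 - <<'E'
from plan import *
print(monitor.get_obs()["tcp_pos"]);go(place(z=.24),Rp,18)
E
```

```text
[ 0.53237828 -0.24093518  0.19649958]
t 7.1 dist mm [ 31.3 518.5  29.7] rot [ 2.4 71.  28. ] gap 0.0428 q [0.28, 0.21, -0.18, 2.2, 1.01, 0.46, -0.07] F [ 0.3 -0.3 -2.4]
{"wx":0.1,"wy":3.9,"wz":1.6,"dx":17.4,"dy":19.9,"dz":-11.7}
{"wx":0.1,"wy":3.9,"wz":1.6,"dx":18.7,"dy":19.4,"dz":-10.5}
{"wx":0.1,"wy":3.9,"wz":1.6,"dx":19.9,"dy":18.8,"dz":-9.3}
{"wx":0.1,"wy":3.9,"wz":1.6,"dx":21.0,"dy":18.3,"dz":-7.9}
{"wx":0.1,"wy":3.9,"wz":1.6,"dx":22.0,"dy":17.7,"dz":-6.5}
```

Request:
apply_moves --targets '[{"wx":0.1,"wy":3.9,"wz":1.6,"dx":17,"dy":20,"dz":-13,"hand":-1},{"wx":0.1,"wy":3.9,"wz":1.6,"dx":19,"dy":19,"dz":-12,"hand":-1},{"wx":0.1,"wy":3.9,"wz":1.6,"dx":20,"dy":19,"dz":-11,"hand":-1},{"wx":0.1,"wy":3.9,"wz":1.6,"dx":21,"dy":18,"dz":-9,"hand":-1},{"wx":0.1,"wy":3.9,"wz":1.6,"dx":22,"dy":18,"dz":-7,"hand":-1}]'

```text
time_s: 7.72
tcp_pos: [0.539, -0.0954, 0.2099]
tcp_rot: [[-0.5, 0.839, 0.214], [0.837, 0.531, -0.131], [-0.223, 0.114, -0.968]]
wrist_force: [0.0, 0.1, -2.1]
finger_gap: 0.042
```

```bash
python3 - <<'E'
from plan import *
print(monitor.get_obs()["tcp_pos"]);go(place(z=.24),Rp,12)
E
```

```text
[ 0.53901733 -0.09544137  0.20991911]
t 7.72 dist mm [ 24.7 373.   16.3] rot [ 2.1 51.4 20.1] gap 0.042 q [0.32, 0.24, -0.39, 1.97, 0.34, 0.77, 0.27] F [ 0.   0.1 -2.1]
{"wx":0.2,"wy":4.3,"wz":1.7,"dx":24.7,"dy":18.4,"dz":-4.9}
{"wx":0.2,"wy":4.3,"wz":1.7,"dx":25.5,"dy":17.7,"dz":-3.1}
{"wx":0.2,"wy":4.3,"wz":1.7,"dx":26.2,"dy":16.9,"dz":-1.2}
{"wx":0.2,"wy":4.3,"wz":1.7,"dx":26.7,"dy":16.1,"dz":0.7}
{"wx":0.2,"wy":4.3,"wz":1.7,"dx":27.0,"dy":15.3,"dz":2.7}
```

Request:
apply_moves --targets '[{"wx":0.2,"wy":4.3,"wz":1.7,"dx":25,"dy":18,"dz":-6,"hand":-1},{"wx":0.2,"wy":4.3,"wz":1.7,"dx":26,"dy":18,"dz":-4,"hand":-1},{"wx":0.2,"wy":4.3,"wz":1.7,"dx":26,"dy":17,"dz":-2,"hand":-1},{"wx":0.2,"wy":4.3,"wz":1.7,"dx":27,"dy":16,"dz":0,"hand":-1},{"wx":0.2,"wy":4.3,"wz":1.7,"dx":27,"dy":15,"dz":2,"hand":-1}]'

```text
time_s: 8.35
tcp_pos: [0.5482, 0.0605, 0.2202]
tcp_rot: [[-0.413, 0.91, 0.025], [0.896, 0.401, 0.191], [0.163, 0.101, -0.981]]
wrist_force: [-0.6, 0.5, -2.1]
finger_gap: 0.0423
```

```bash
python3 - <<'E'
from plan import *
print(monitor.get_obs()["tcp_pos"]);go(place(z=.24),Rp,8)
E
```

```text
[0.54819853 0.06051706 0.22016437]
t 8.35 dist mm [ 15.5 217.1   6. ] rot [ 1.1 29.9 11.5] gap 0.0423 q [0.3, 0.36, -0.5, 1.78, -0.02, 0.99, 0.26] F [-0.6  0.5 -2.1]
{"wx":0.1,"wy":3.7,"wz":1.4,"dx":23.6,"dy":12.7,"dz":4.5}
{"wx":0.1,"wy":3.7,"wz":1.4,"dx":23.6,"dy":12.2,"dz":6.0}
{"wx":0.1,"wy":3.7,"wz":1.4,"dx":23.5,"dy":11.6,"dz":7.5}
{"wx":0.1,"wy":3.7,"wz":1.4,"dx":23.2,"dy":11.0,"dz":9.0}
{"wx":0.1,"wy":3.7,"wz":1.4,"dx":22.8,"dy":10.5,"dz":10.5}
```

Request:
apply_moves --targets '[{"wx":0.1,"wy":3.7,"wz":1.4,"dx":24,"dy":13,"dz":4.5,"hand":-1},{"wx":0.1,"wy":3.7,"wz":1.4,"dx":24,"dy":12,"dz":6,"hand":-1},{"wx":0.1,"wy":3.7,"wz":1.4,"dx":24,"dy":12,"dz":7.5,"hand":-1},{"wx":0.1,"wy":3.7,"wz":1.4,"dx":23,"dy":11,"dz":9,"hand":-1},{"wx":0.1,"wy":3.7,"wz":1.4,"dx":23,"dy":10.5,"dz":10.5,"hand":-1}]'

```text
time_s: 8.98
tcp_pos: [0.5579, 0.1971, 0.2236]
tcp_rot: [[-0.286, 0.953, -0.097], [0.832, 0.297, 0.469], [0.475, 0.054, -0.878]]
wrist_force: [-0.5, 0.5, -2.8]
finger_gap: 0.0426
```

```bash
python3 - <<'E'
from plan import *
print(monitor.get_obs()["tcp_pos"]);go(place(z=.18),Rp,4)
E
```

```text
[0.55790396 0.19707099 0.22358578]
t 8.97 dist mm [  5.8  80.5 -57.4] rot [ 0.6 11.5  4.6] gap 0.0426 q [0.28, 0.5, -0.59, 1.68, -0.27, 1.02, 0.2] F [-0.5  0.5 -2.8]
{"wx":0.2,"wy":2.9,"wz":1.1,"dx":9.5,"dy":6.6,"dz":21.9}
{"wx":0.2,"wy":2.9,"wz":1.1,"dx":8.5,"dy":6.5,"dz":22.3}
{"wx":0.2,"wy":2.9,"wz":1.1,"dx":7.5,"dy":6.4,"dz":22.7}
{"wx":0.2,"wy":2.9,"wz":1.1,"dx":6.5,"dy":6.3,"dz":23.0}
```

Request:
apply_moves --targets '[{"wx":0.2,"wy":2.9,"wz":1.1,"dx":9.5,"dy":6.6,"dz":22,"hand":-1},{"wx":0.2,"wy":2.9,"wz":1.1,"dx":8.5,"dy":6.5,"dz":22,"hand":-1},{"wx":0.2,"wy":2.9,"wz":1.1,"dx":7.5,"dy":6.4,"dz":22,"hand":-1},{"wx":0.2,"wy":2.9,"wz":1.1,"dx":6.5,"dy":6.3,"dz":22,"hand":-1},{"wx":0,"wy":0,"wz":0,"dx":0,"dy":0,"dz":0,"hand":-1}]'

```text
time_s: 9.6
tcp_pos: [0.5628, 0.2757, 0.1659]
tcp_rot: [[-0.186, 0.969, -0.161], [0.742, 0.246, 0.623], [0.644, -0.004, -0.765]]
wrist_force: [-0.1, -0.7, -0.5]
finger_gap: 0.0423
```

```bash
python3 - <<'E'
from plan import *
print(monitor.get_obs()["tcp_pos"]);go(place(z=.18),Rp,1)
for n in("side","top","wrist"):
    f=viewer.grab_frame(n); I=f["img"][:,:,::-1]
    # predicted can axis ends
    o=monitor.get_obs();p=np.array(o["tcp_pos"]);R=np.array(o["tcp_rot"])
    az=R@(-np.sin(TH)*np.array([1,0,0])-np.cos(TH)*np.array([0,0,1])) # can z
    g=p-.018*R[:,2]; E=[g-.056*az,g+.034*az]
    print(n,proj(f,E).round(0).tolist(),az.round(3))
    if n=="side": I=cv2.resize(I[200:440,60:380],None,fx=2.4,fy=2.4)
    if n=="top": I=cv2.resize(I[160:320,60:280],None,fx=3.4,fy=3.4)
    cv2.imwrite(f"pics/{n}5.png",I)
E
```

```text
[0.56282129 0.27570346 0.16594112]
t 9.6 dist mm [0.9 1.9 0.3] rot [-0.4 -0.1  0.1] gap 0.0423 q [0.26, 0.68, -0.65, 1.69, -0.4, 0.9, 0.23] F [-0.1 -0.7 -0.5]
{"wx":-0.4,"wy":-0.1,"wz":0.1,"dx":1.4,"dy":1.3,"dz":0.8}
side [[161.0, 316.0], [194.0, 270.0]] [ 0.246 -0.969 -0.   ]
top [[108.0, 236.0], [159.0, 223.0]] [ 0.245 -0.969  0.   ]
wrist [[316.0, 196.0], [317.0, 428.0]] [ 0.245 -0.969  0.001]
```

View pics/side5.png

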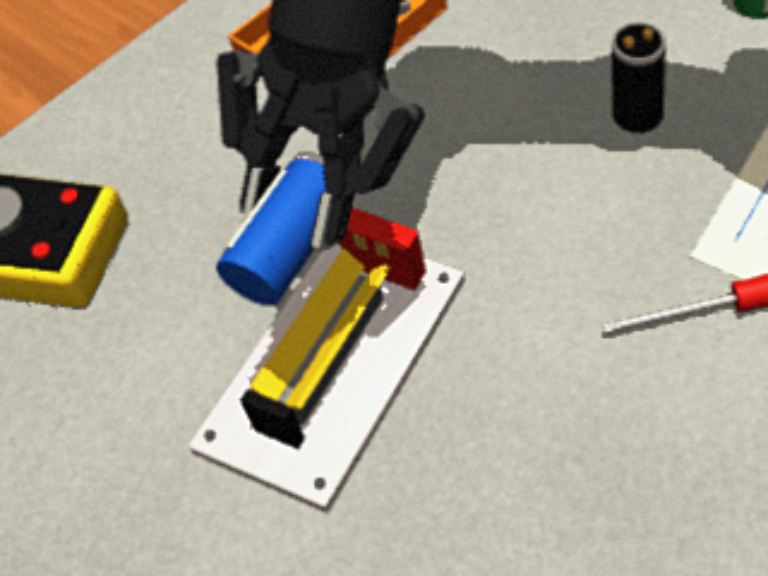

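View pics/top5.png

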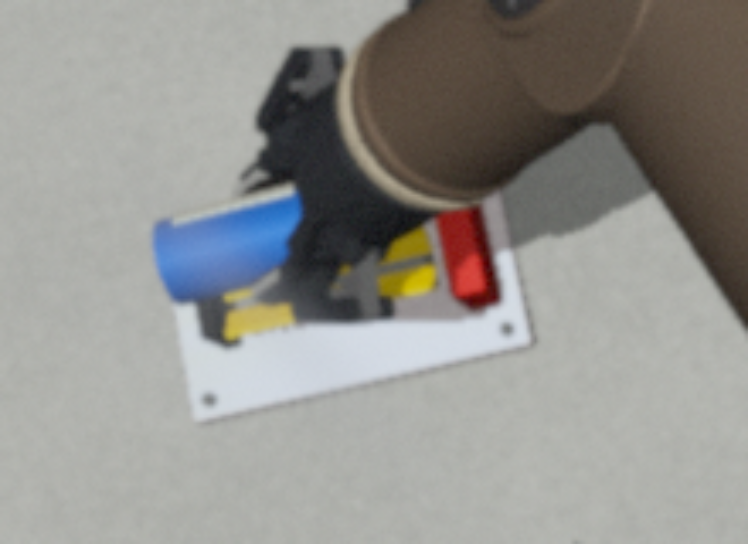

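View pics/wrist5.png

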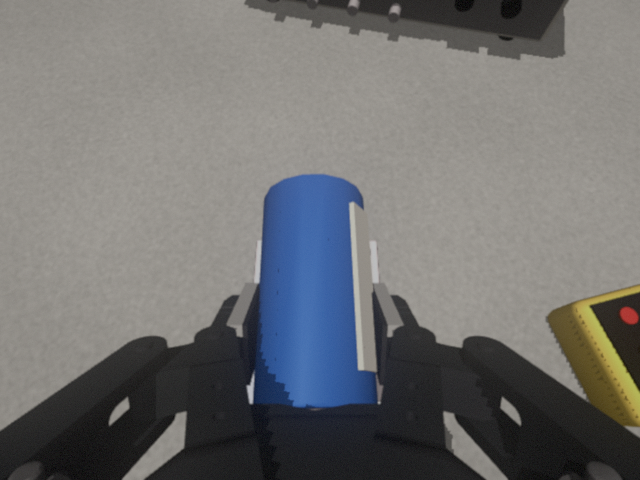

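The can hangs level above the trough with its terminals toward the red block. It matches the predicted pose to within a few mm: in the side crop the foot is at (251,281), predicted (242,278). I'll lower it part of the way and then check the lateral alignment.

```bash
python3 - <<'E'
from plan import *
go(place(x=-.009,z=.105),Rp,5)
E
```

```text
t 9.75 dist mm [  0.5  -1.6 -76.9] rot [-0.2  0.   0.2] gap 0.0426 q [0.26, 0.68, -0.65, 1.69, -0.4, 0.9, 0.23] F [ 0.5  0.8 -1.4]
{"wx":-0.0,"wy":0.0,"wz":0.0,"dx":-10.1,"dy":0.0,"dz":11.6}
{"wx":-0.0,"wy":0.0,"wz":0.0,"dx":-10.1,"dy":0.0,"dz":11.6}
{"wx":-0.0,"wy":0.0,"wz":0.0,"dx":-10.1,"dy":0.0,"dz":11.6}
{"wx":-0.0,"wy":0.0,"wz":0.0,"dx":-10.1,"dy":0.0,"dz":11.6}
{"wx":-0.0,"wy":0.0,"wz":0.0,"dx":-10.1,"dy":0.0,"dz":11.6}
```

Request:
apply_moves --targets '[{"wx":0,"wy":0,"wz":0,"dx":-10,"dy":0,"dz":11.6,"hand":-1},{"wx":0,"wy":0,"wz":0,"dx":-10,"dy":0,"dz":11.6,"hand":-1},{"wx":0,"wy":0,"wz":0,"dx":-10,"dy":0,"dz":11.6,"hand":-1},{"wx":0,"wy":0,"wz":0,"dx":-10,"dy":0,"dz":11.6,"hand":-1},{"wx":0,"wy":0,"wz":0,"dx":-10,"dy":0,"dz":11.6,"hand":-1}]'

```text
time_s: 10.38
tcp_pos: [0.5638, 0.2748, 0.0895]
tcp_rot: [[-0.186, 0.97, -0.159], [0.742, 0.245, 0.624], [0.644, -0.002, -0.765]]
wrist_force: [-0.4, -0.5, -2.4]
finger_gap: 0.0426
```

```bash
cat > ov.py <<'E'
from plan import *
def overlay(tag):
    o=monitor.get_obs();p=np.array(o["tcp_pos"]);R=np.array(o["tcp_rot"])
    az=-np.sin(TH)*R[:,0]-np.cos(TH)*R[:,2]; n1=R[:,1]; n2=np.cross(az,n1)
    g=p-.018*R[:,2]; a=np.linspace(0,2*np.pi,60)
    d=g-cr; print("grip in cradle mm",1e3*d@ex,1e3*d@ey,1e3*g[2],"axis yaw err deg",np.degrees(az@ey),"pitch",np.degrees(az[2]))
    for n in("side","top"):
        f=viewer.grab_frame(n); S=4; I=cv2.resize(f["img"][:,:,::-1],None,fx=S,fy=S,interpolation=cv2.INTER_CUBIC)
        def dr(P,c): cv2.polylines(I,[((proj(f,P)+.5)*S-.5).round().astype(int).reshape(-1,1,2)],True,c,1)
        for s,c in((-.0565,(255,255,255)),(.0335,(0,255,255))):
            dr([g+s*az+.022*(np.cos(t)*n1+np.sin(t)*n2) for t in a],c)
        L=lambda x,y,z:cr+ex*x+ey*y+Z*z
        dr([L(x,y,.056) for x,y in((.063,.0205),(-.063,.0205),(-.063,-.0205),(.063,-.0205))],(0,255,0))
        dr([L(x,y,.014) for x,y in((.1,.055),(-.1,.055),(-.1,-.055),(.1,-.055))],(255,0,255))
        q=(proj(f,[L(0,0,.07)])[0]*S).astype(int)
        cv2.imwrite(f"pics/{n}_{tag}.png",I[max(q[1]-280,0):q[1]+280,max(q[0]-320,0):q[0]+320])
E
python3 - <<'E'
from ov import *
go(place(x=-.009,z=.105),Rp,1)
overlay("o1")
E
```

```text
t 10.38 dist mm [ 0.9 -1.1  1.7] rot [-0.3 -0.1  0.1] gap 0.0426 q [0.25, 0.79, -0.64, 1.74, -0.38, 0.78, 0.29] F [-0.4 -0.5 -2.4]
{"wx":-0.3,"wy":-0.1,"wz":0.1,"dx":0.1,"dy":0.6,"dz":-2.1}
grip in cradle mm -7.764654336489548 0.5227724283785843 103.29466371602781 axis yaw err deg -0.28651882796402434 pitch -0.05846906376783301
```

View pics/side_o1.png

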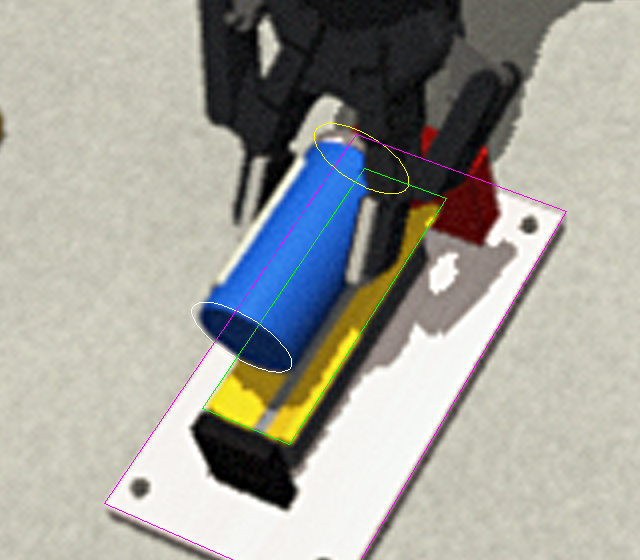

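View pics/top_o1.png

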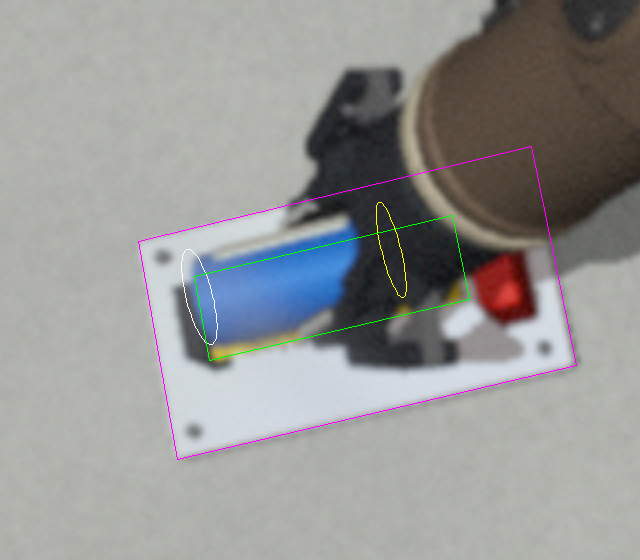

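The overlay agrees to about 2 mm: predicted foot ellipse centre at (242,337) in the side crop against about (246,338) seen, with lateral offset about 0.5 mm. Lowering slowly.

Request:
apply_moves --targets '[{"wx":0,"wy":0,"wz":0,"dx":-5,"dy":0.5,"dz":6,"hand":-1},{"wx":0,"wy":0,"wz":0,"dx":-5,"dy":0,"dz":6,"hand":-1},{"wx":0,"wy":0,"wz":0,"dx":-4,"dy":0,"dz":4.7,"hand":-1},{"wx":0,"wy":0,"wz":0,"dx":-2.5,"dy":0,"dz":3,"hand":-1},{"wx":0,"wy":0,"wz":0,"dx":0,"dy":0,"dz":0,"hand":-1}]'

```text
time_s: 11.1
tcp_pos: [0.5642, 0.2749, 0.0648]
tcp_rot: [[-0.186, 0.969, -0.159], [0.742, 0.245, 0.624], [0.644, -0.002, -0.765]]
wrist_force: [-0.1, -1.0, -1.8]
finger_gap: 0.0427
```

```bash
python3 - <<'E'
from ov import *
go(place(x=-.01,z=.07),Rp,4)
overlay("o2")
E
```

```text
t 11.1 dist mm [ 0.8 -2.2 -8.6] rot [-0.3 -0.1  0.2] gap 0.0427 q [0.25, 0.82, -0.63, 1.75, -0.37, 0.74, 0.31] F [-0.1 -1.  -1.8]
{"wx":-0.1,"wy":-0.0,"wz":0.0,"dx":-1.8,"dy":0.1,"dz":1.3}
{"wx":-0.1,"wy":-0.0,"wz":0.0,"dx":-1.8,"dy":0.1,"dz":1.3}
{"wx":-0.1,"wy":-0.0,"wz":0.0,"dx":-1.8,"dy":0.1,"dz":1.3}
{"wx":-0.1,"wy":-0.0,"wz":0.0,"dx":-1.8,"dy":0.1,"dz":1.3}
grip in cradle mm -7.671691344352587 0.11611147423389513 78.62396983074274 axis yaw err deg -0.29336742920359127 pitch -0.05708498238222684
```

View pics/side_o2.png

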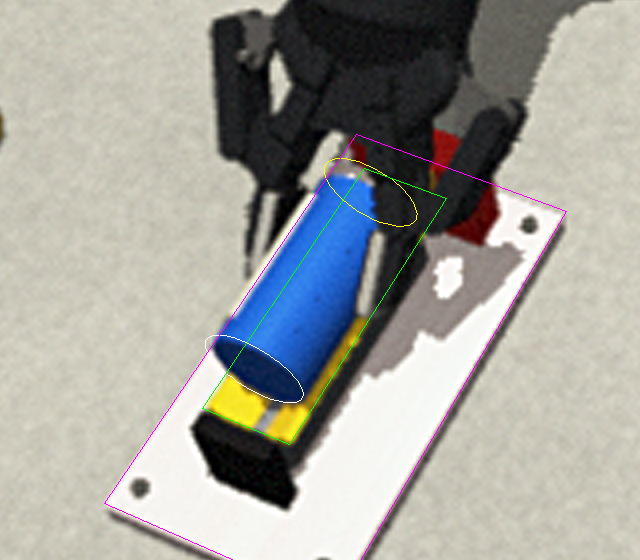

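Aligned and no contact yet. Continuing in small steps while watching the force.

Request:
apply_moves --targets '[{"wx":0,"wy":0,"wz":0,"dx":-1.3,"dy":0,"dz":1.5,"hand":-1},{"wx":0,"wy":0,"wz":0,"dx":-1.3,"dy":0,"dz":1.5,"hand":-1},{"wx":0,"wy":0,"wz":0,"dx":-1.3,"dy":0,"dz":1.5,"hand":-1},{"wx":0,"wy":0,"wz":0,"dx":0,"dy":0,"dz":0,"hand":-1}]'

```text
time_s: 11.7
tcp_pos: [0.565, 0.2753, 0.0602]
tcp_rot: [[-0.186, 0.97, -0.158], [0.742, 0.244, 0.625], [0.644, -0.001, -0.765]]
wrist_force: [-1.1, -2.1, 6.2]
finger_gap: 0.0424
```

Request:
apply_moves --targets '[{"wx":0,"wy":0,"wz":0,"dx":-0.6,"dy":0,"dz":0.8,"hand":-1},{"wx":0,"wy":0,"wz":0,"dx":-0.6,"dy":0,"dz":0.8,"hand":-1},{"wx":0,"wy":0,"wz":0,"dx":0,"dy":0,"dz":0,"hand":-1}]'

```text
time_s: 12.08
tcp_pos: [0.5651, 0.2754, 0.06]
tcp_rot: [[-0.187, 0.97, -0.158], [0.741, 0.244, 0.625], [0.645, -0.0, -0.764]]
wrist_force: [-4.0, -10.4, 24.4]
finger_gap: 0.0419
```

Contact came about 4 mm above my prediction. I'll check what is touching before releasing.

Request:
apply_moves --targets '[{"wx":0,"wy":0,"wz":0,"dx":0.7,"dy":0,"dz":-0.9,"hand":-1},{"wx":0,"wy":0,"wz":0,"dx":0,"dy":0,"dz":0,"hand":-1}]'

```text
time_s: 12.32
tcp_pos: [0.5651, 0.2753, 0.0601]
tcp_rot: [[-0.187, 0.97, -0.158], [0.742, 0.244, 0.625], [0.644, -0.0, -0.765]]
wrist_force: [-2.9, -6.2, 13.9]
finger_gap: 0.0426
```

```bash
python3 - <<'E'
from ov import *
go(place(x=-.01,z=.07),Rp,1)
print(monitor.get_obs()["ft_torque"])
overlay("o3")
f=viewer.grab_frame("wrist"); cv2.imwrite("pics/w_o3.png",f["img"][:,:,::-1])
E
```

```text
t 12.32 dist mm [-0.2 -2.6 -3.9] rot [-0.2 -0.1  0.2] gap 0.0426 q [0.25, 0.83, -0.63, 1.75, -0.37, 0.73, 0.32] F [-2.9 -6.2 13.9]
{"wx":-0.2,"wy":-0.1,"wz":0.2,"dx":-4.4,"dy":-0.8,"dz":1.3}
[ 0.26217991  0.58968246 -0.07340791]
grip in cradle mm -7.533740731741882 -0.8336927050026873 73.84008901892165 axis yaw err deg -0.23022064922866212 pitch -0.12065070142051838
```

View pics/side_o3.png

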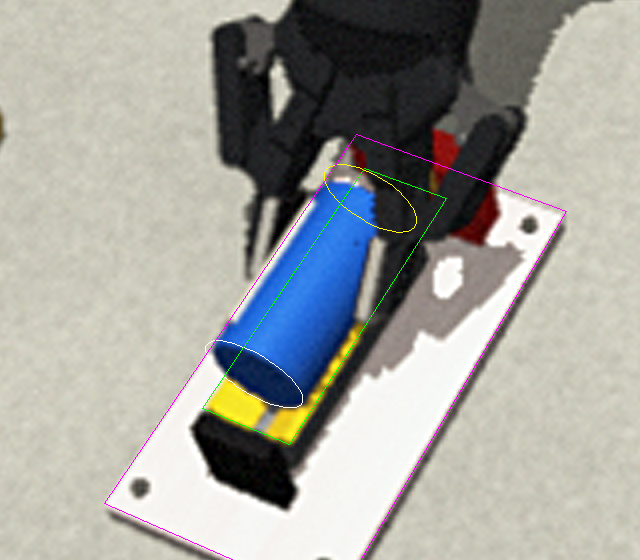

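View pics/top_o3.png

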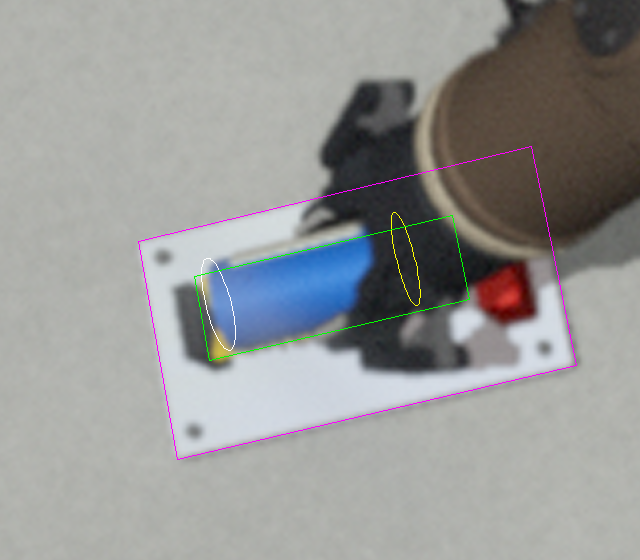

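View pics/w_o3.png

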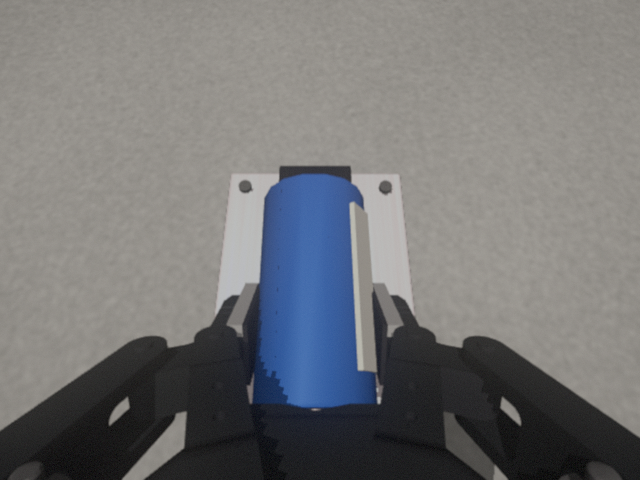

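Whether a fingertip or the can itself is touching, the can is at most about 4 mm above its seat, the lateral offset is below 1 mm, and the force is only 14 N. I'll unload slightly and open the gripper.

Request:
apply_moves --targets '[{"wx":0,"wy":0,"wz":0,"dx":0.4,"dy":0,"dz":-0.5,"hand":-1},{"wx":0,"wy":0,"wz":0,"dx":0,"dy":0,"dz":0,"hand":0.1},{"wx":0,"wy":0,"wz":0,"dx":0,"dy":0,"dz":0,"hand":0.2},{"wx":0,"wy":0,"wz":0,"dx":0,"dy":0,"dz":0,"hand":0.3}]'

```text
time_s: 12.98
tcp_pos: [0.5641, 0.275, 0.0587]
tcp_rot: [[-0.187, 0.969, -0.159], [0.742, 0.245, 0.624], [0.644, -0.002, -0.765]]
wrist_force: [-0.0, 0.1, -0.2]
finger_gap: 0.0554
```

```bash
python3 - <<'E'
from ov import *
go(place(x=-.01,z=.07),Rp,1)
overlay("o4")
f=viewer.grab_frame("wrist"); cv2.imwrite("pics/w_o4.png",f["img"][:,:,::-1])
E
```

```text
t 12.97 dist mm [ 0.8 -2.2 -2.5] rot [-0.3 -0.1  0.2] gap 0.0554 q [0.25, 0.83, -0.63, 1.75, -0.37, 0.73, 0.32] F [-0.   0.1 -0.2]
{"wx":-0.3,"wy":-0.1,"wz":0.2,"dx":-3.4,"dy":0.2,"dz":0.4}
grip in cradle mm -7.653746361580574 0.14237251553137334 72.51709001624626 axis yaw err deg -0.29974437450750135 pitch -0.05693887605275818
```

View pics/side_o4.png

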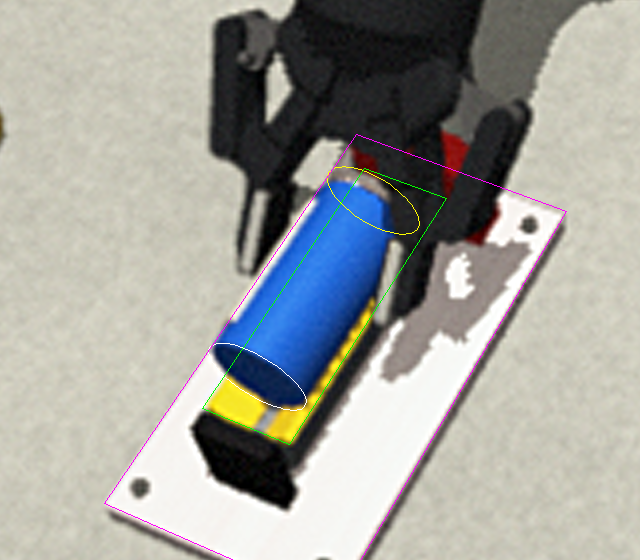

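View pics/w_o4.png

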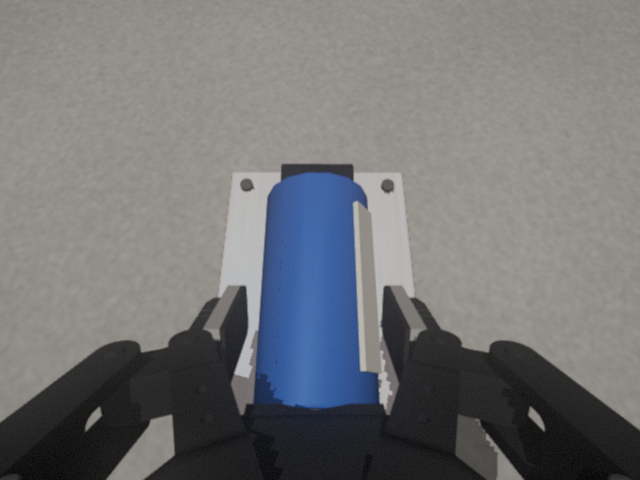

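Released: the gap is 55 mm, the force is zero, and the can is seated in the trough. Backing out along the tool axis.

Request:
apply_moves --targets '[{"wx":0,"wy":0,"wz":0,"dx":0,"dy":0,"dz":0,"hand":0.7},{"wx":0,"wy":0,"wz":0,"dx":0,"dy":0,"dz":0,"hand":0.7},{"wx":0,"wy":0,"wz":0,"dx":0,"dy":0,"dz":-8,"hand":0.7},{"wx":0,"wy":0,"wz":0,"dx":1,"dy":0,"dz":-18,"hand":0.7},{"wx":0,"wy":0,"wz":0,"dx":2,"dy":0,"dz":-25,"hand":0.7}]'

```text
time_s: 13.75
tcp_pos: [0.572, 0.2445, 0.101]
tcp_rot: [[-0.187, 0.969, -0.159], [0.742, 0.245, 0.624], [0.644, -0.002, -0.765]]
wrist_force: [0.1, -0.2, -0.4]
finger_gap: 0.0726
```

Request:
apply_moves --targets '[{"wx":0,"wy":0,"wz":0,"dx":5,"dy":0,"dz":-30,"hand":0.7},{"wx":0,"wy":0,"wz":0,"dx":5,"dy":0,"dz":-30,"hand":0.7},{"wx":0,"wy":0,"wz":0,"dx":5,"dy":-20,"dz":-30,"hand":0.7},{"wx":0,"wy":0,"wz":0,"dx":5,"dy":-20,"dz":-30,"hand":0.7},{"wx":0,"wy":0,"wz":0,"dx":0,"dy":0,"dz":0,"hand":0.7}]'

```text
time_s: 14.38
tcp_pos: [0.5495, 0.1734, 0.207]
tcp_rot: [[-0.187, 0.97, -0.154], [0.744, 0.242, 0.623], [0.642, 0.002, -0.767]]
wrist_force: [1.1, 0.9, -1.3]
finger_gap: 0.0724
```

```bash
python3 - <<'E'
from plan import *
o=monitor.get_obs();print(o["time_s"],o["tcp_pos"],o["wrist_force"])
def overlay(xf):
    a=np.linspace(0,2*np.pi,60); L=lambda x,y,z:cr+ex*x+ey*y+Z*z
    for n in("side","top"):
        f=viewer.grab_frame(n); S=4; I=cv2.resize(f["img"][:,:,::-1],None,fx=S,fy=S,interpolation=cv2.INTER_CUBIC)
        cv2.imwrite(f"pics/{n}_full.png",f["img"][:,:,::-1])
        def dr(P,c): cv2.polylines(I,[((proj(f,P)+.5)*S-.5).round().astype(int).reshape(-1,1,2)],True,c,1)
        for s,c in((xf,(255,255,255)),(xf-.09,(0,255,255))): dr([L(s,.022*np.cos(t),.07+.022*np.sin(t)) for t in a],c)
        q=(proj(f,[L(0,0,.07)])[0]*S).astype(int)
        cv2.imwrite(f"pics/{n}_o5.png",I[max(q[1]-280,0):q[1]+280,max(q[0]-320,0):q[0]+320])
overlay(.045)
E
```

```text
14.375 [0.54947555 0.17335692 0.20702988] [ 1.08968206  0.91268232 -1.30167258]
```

View pics/side_o5.png

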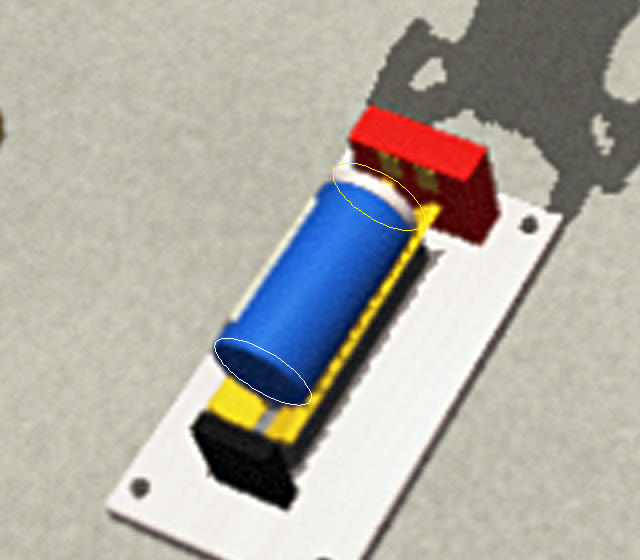

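View pics/top_o5.png

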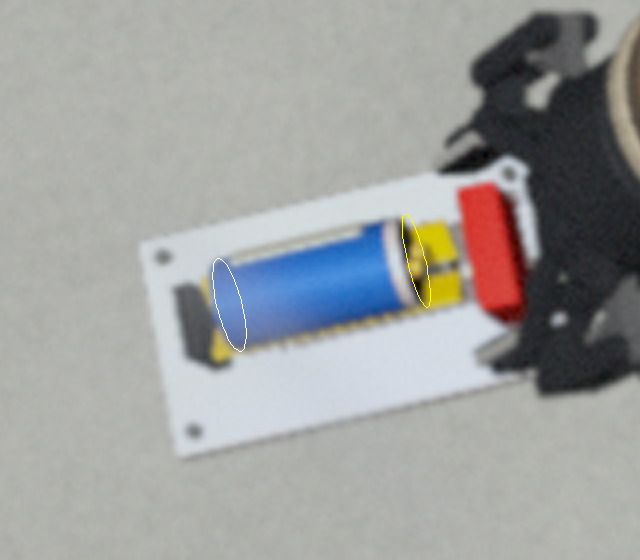

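View pics/side_full.png

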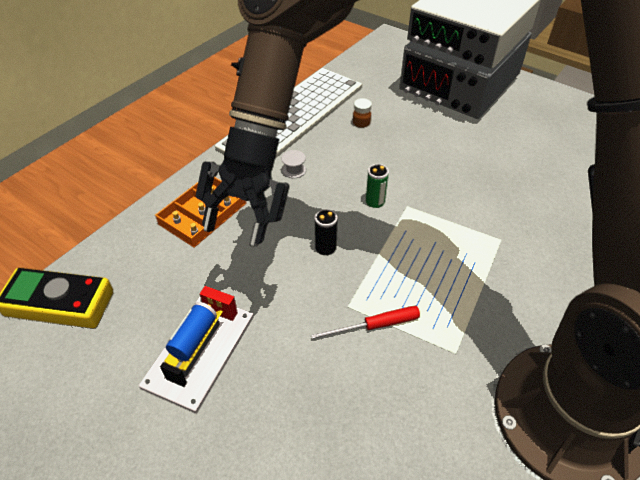

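The can lies in the V, and its outline matches the model drawn with the foot at x +45 mm, to within about 3 mm. The terminals face the red block, the gripper is well clear at z 0.207, and black and green stand where they were in the side view. Handing in.

```bash
python3 - <<'E'
from station import manip,monitor
print(manip.hand_in()); print(monitor.get_obs()["time_s"])
E
```

```text
the job is handed in; nothing more can be done
None
the job is handed in; nothing more can be done
```

I picked up the blue capacitor, laid it on its side in the yellow cradle with its terminals facing the red contact block, and handed the job in at about 14.5 s. The hand-in gave no verdict, so what follows rests on my own checks.

- **Position:** the last side and top pictures show the can lying along the trough, with its outline within about 3 mm of a model drawn with its foot 45 mm along +x, at 70 mm height.
- **Bystanders:** black and green stand upright in the last side picture, where they were at the start. I judged this by eye and did not measure it.
- **Robot:** the gripper was backed off to about 0.2 m height. The wrist force read 1–2 N with nothing in the gripper's way.
- **One disagreement:** while lowering, contact came about 4 mm higher than I calculated, with a wrist force of up to 24 N. A fingertip may have rested on the trough's lip, or the can may have been touching the V. I did not settle which, but eased off and opened the fingers there, so any drop was about 4 mm at most. It looks fully seated in the last pictures.

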